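Take the pile apart onto its stands

ROBOT

A 6-joint arm with a two-finger parallel gripper is mounted at the origin on a cart in front of the work surface, level with it; the furniture and walls round the work are solid. World frame = base frame: x ahead of the robot, y to its left, z up, the work surface at z = 0. Lengths are in mm, angles in rad, forces in N, time in s.
With the tool pointing down it reaches from about 350 to 975 mm from the base axis. Payload 7.1 kg.
Tool frame: the origin (TCP) lies midway between the tips of the shut fingers; the grasp point (between the pads) lies 19 mm behind it (bot.grasp_offset is the distance from the TCP to the grasp point, in mm); z points along the fingers, y is the line along which they close (so a half turn about z gives the same grasp; the last joint's range is limited). The gripper opens to 88 mm and grips with 3 to 60 N. Pads are 20 mm wide; open, the fingers measure 115 mm over their backs; the gripper's body (75 mm by 178 mm) begins 61 mm behind the grasp point.
Start: joints at [-1.249, 0.423, 1.63, -0, 1.089, -0.019], TCP at [208.918, -589.032, 222.675] pointing down, gripper open.
Joint ranges: [-3, 3], [-0.9, 2.11], [0.09, 2.58], [-1.31, 4.45], [0.11, 2.69], [-2.54, 2.54]. Speed limits (rad/s): [2.39, 2.39, 3.01, 3.14, 3.14, 3.14].

INTERFACE

Orientations are given as [roll, pitch, yaw] about the fixed x, y, z axes, in that order (R = Rz(yaw) Ry(pitch) Rx(roll)).
In Python, from rig import bot, capture, get_calibration, order, spotter gives the robot as it stands. The module is installed in compiled form; this text tells all that it offers.
- The arm moves only by the tool arm_command, never from a script. Its argument "motion" is a list of rows, each an object of numbers: "claw": the finger opening in m, from 0 to 0.0878; "x", "y", "z": the shift along the tool's x, y, z in m; "wx", "wy", "wz": the turn, a rotation vector about the tool's x, y, z in degrees. In form: [{"claw": .., "x": .., "y": .., "z": .., "wx": .., "wy": .., "wz": ..}, ...]. A call has exactly 10 rows; each row shifts and turns the commanded pose from where the row before left it, along the tool's axes as they then stand; what a row does not reach is not made up. A row lasts 1/10 s, in which the tool goes at most 50 mm and 8.59 degrees, less where a joint would pass 70% of its speed; a pose out of reach is approached as far as the arm can. A call is refused whole if a number of a shift passes 0.05 or a number of a turn 8.59, either way. A call with a gripper value outside its range is refused whole. The fingers move at their own pace and stop on an object; "newtons" is the grip in N (left out, the last holds). Time passes only in rows, so rows that do not move let the fingers close, or fill a call up. It gives the time, the measured TCP pose, the force, the opening and the grip force at its end, in the units of the state.
- bot.read_state(): the state, without advancing time (a new reading comes with each control period).
- capture(name): name is "scene" or "side" or "wrist"; returns the picture (384x512x3 uint8, red, green, blue); there is no depth.
- get_calibration(name): a dict with "camera_matrix" (3x3 intrinsics, pixels), "xyz" and "rotation" of the camera in the world. Camera axes: x right, y up, looking along -z (the intrinsics and any distortion apply to the point x, -y, -z); pixel columns grow to the right and rows downward; lengths in mm; the calibration is good to about 2 mm. A picture is of the moment at which its call begins: read the wrist's pose just before it. get_calibration takes no time and is no camera call; for the wrist camera it gives the pose at the moment of the call.
- order.close_job(): hands the job in; it is judged then, once.
Trained networks look in the newest picture that a camera, given by its name, has taken for a name from the list of things; names that differ only in an ending like _2 or _b are one class to them, and where a whole thing is asked for, a point or a joint stands for the part that bears it (a point fixed in the world has none). Each returns a list of dicts, best first, with "p" (0 to 1); they miss things now and then, are a little off and sometimes report something else, mostly with a low value. They report only what shows in the picture. A call takes as long as a camera call. They do not tell look-alikes from the thing itself.
- spotter.recognise(name, camera): "extent" ([left, top, right, bottom] in pixels, round what is visible of it).
- spotter.pinpoint(name, camera): "uv" ([column, row] in pixels: a listed point, or the origin of a listed thing).
The state is a dict: "clock": time; "joints": joint angles; "joint_vel": joint speeds; "tau": joint torques, N m; "ee_pos": TCP position; "tcp_rot": TCP orientation; "force": force on the tool from outside, world axes, zero at the start; "moment": the same for the moment, N m; "gripper_width": finger opening in mm; "grip_force": force on a finger pad.
Only numpy, scipy, OpenCV 4.12 (cv2) and the standard library are available. Lean on these libraries where they do the work, as an engineer would, in place of code of your own. Each camera call takes 0.05 s, during which the arm holds its last target. There are 200 camera calls.

TASK

Someone carried four things over in one pile. Take it apart and set each thing upright on the middle of the wooden stand that has its outline: the turned wooden stamp on the small round stand, the green tin on the large round one, the oval dish on the round-ended one and the dark box on the rectangular one, dish and box lying lengthwise along their stands. Tip nothing over and leave the little clay bowl where it is.

Things in the scene. Friction and masses are not known exactly. Their poses are not given: they have to be found in the camera images.
- stamp: turned brown wooden stamp, 28 mm across, 62 mm high, standing loose on top of the tin at the top of the pile; knob at its upper end (wider than the waist), grasp it there from above; origin: centre of its underside, z up
- green_tin: round dark green tin, 66 mm in diameter, 45 mm high, its lid fast; starts in the pile, on the dish and under the stamp; origin: centre of its underside, z up
- dark_dish: small oval dark dish, 65 mm (x) by 118 mm (y), 17 mm high, its rim the widest part, sides sloping in below it; starts in the pile on the box, lying across it (its y within about 0.12 rad of the box's x line), under the tin; grasp across the short side (x); origin: centre of its underside, z up
- dark_box: black lidded box with a strap, 65 mm (x) by 98 mm (y), 66 mm high with its lid, which stays shut; the bottom of the pile; grasp across the short side (x); its middle lies 1 mm to +x of its origin; origin: centre of its underside, z up
- stand_round_small: small round wooden table stand with a grey felt inlay, fixed, 10 mm thick (top face 10 mm above the origin); origin: centre of its underside, z up; 60 mm in diameter; for the stamp
- stand_round_large: large round wooden table stand with a grey felt inlay, fixed, 10 mm thick (top face 10 mm above the origin); origin: centre of its underside, z up; 96 mm in diameter; for the tin
- stand_oval: oblong round-ended wooden table stand with a grey felt inlay, fixed, 10 mm thick (top face 10 mm above the origin); origin: centre of its underside, z up; 80 mm (x) by 134 mm (y); for the dish
- stand_rect: rectangular wooden table stand with a grey felt inlay, fixed, 10 mm thick (top face 10 mm above the origin); origin: centre of its underside, z up; 84 mm (x) by 118 mm (y); for the box. Like every place here it may lie as little as 85 mm in front of the face of the wall cabinet, whose underside is 0.466 m above the worktop: carry things low
- clay_bowl: small pale clay bowl, 71 x 68 mm, 30 mm high, loose, not to be disturbed; origin: centre of its underside, z up
Things that resemble listed ones, but are neither listed nor needed, are in the scene too. Of the things shaped like the stamp, the brown one is meant.

How it is judged (in metres and radians):
At the end, for the whole second after the job is handed in: Each of the four rests on its own stand: within 15 mm of the stand's centre, underside 6 to 14 mm above the stand's underside, upright within 0.1 rad and at rest; dish and box lengthwise along their stands within 0.2 rad, either way round (horizontal distance between stamp and stand_round_small below 0.015 m and z of stamp in the frame of stand_round_small between 0.006 and 0.014 m and angle between each of stamp, green_tin, dark_dish, dark_box's own z axis and vertical below 0.1 rad and linear speed of each of stamp, green_tin, dark_dish, dark_box below 0.02 m/s and horizontal distance between green_tin and stand_round_large below 0.015 m and z of green_tin in the frame of stand_round_large between 0.006 and 0.014 m and horizontal distance between dark_dish and stand_oval below 0.015 m and z of dark_dish in the frame of stand_oval between 0.006 and 0.014 m and angle between the y axis of dark_dish and the y axis of stand_oval, either way round below 0.2 rad and horizontal distance between dark_box and stand_rect below 0.015 m and z of dark_box in the frame of stand_rect between 0.006 and 0.014 m and angle between the y axis of dark_box and the y axis of stand_rect, either way round below 0.2 rad); the robot touches nothing.
It fails at once if one of the four things tipped over (angle between any of stamp, green_tin, dark_dish, dark_box's own z axis and vertical above 0.6 rad).
It fails at once if the clay bowl tipped over (angle between clay_bowl's own z axis and vertical above 0.6 rad).
It fails at once if the clay bowl moved by more than 30 mm (distance of clay_bowl from where it was at the start of the episode above 0.03 m).
It also fails if it takes over 101 s, if anything falls off the work surface, if the arm or the gripper's body presses on something with over 40 N, if the wrist force passes 120 N, or if a joint passes its speed limit or range.

## Working session

There is one attempt and no reset: what is moved stays moved. The work goes in short steps, Python scripts to look and compute and a tool call to move; the robot and the scene stay as the last step left them, time stands still between calls to the robot, and variables do not carry over. Pictures are saved under pics/ and viewed, at most 14 in all, crops included, and the job is handed in when it is done.

Besides the shell and the picture viewer there is one more tool, called after "Request:" in YAML: its name, and indented under it one key for each argument. arm_command: Moves the arm, as the interface text tells. Its arguments: {"type":"object","properties":{"motion":{"type":"array"},"newtons":{"type":"number"}},"required":["motion"]}

```bash
mkdir -p pics
python3 - <<'E'
from rig import bot,capture,get_calibration,spotter
import cv2,numpy as np
np.set_printoptions(precision=3,suppress=True)
s=bot.read_state();print(s['clock'],s['ee_pos'],s['tcp_rot'],bot.grasp_offset)
for c in ['scene','side']:
    im=capture(c);cv2.imwrite(f'pics/{c}0.png',im[:,:,::-1])
    k=get_calibration(c);print(c,k)
    for n in ['stamp','green_tin','dark_dish','dark_box','stand_round_small','stand_round_large','stand_oval','stand_rect','clay_bowl']:
        print(n,[(np.round(d['uv']),round(d['p'],2)) for d in spotter.pinpoint(n,c)[:3]],[(np.round(d['extent']),round(d['p'],2)) for d in spotter.recognise(n,c)[:3]])
E
```

```text
0.0 [ 208.745 -588.529  221.911] [-3.14  -0.     0.341] 18.700000000000003
scene {'camera_matrix': array([[493.286,   0.   , 251.172],
       [  0.   , 493.286, 189.618],
       [  0.   ,   0.   ,   1.   ]]), 'xyz': array([-236.32 , 1028.411,  728.581]), 'rotation': array([ 1.048,  0.025, -2.456])}
stamp [(array([269., 214.]), 0.75), (array([242., 283.]), 0.66), (array([297., 244.]), 0.51)] [(array([235., 260., 251., 286.]), 0.83), (array([263., 194., 276., 221.]), 0.73), (array([294., 223., 305., 249.]), 0.69)]
green_tin [] [(array([258., 209., 287., 244.]), 0.9)]
dark_dish [(array([270., 239.]), 0.53)] [(array([250., 223., 301., 248.]), 0.71)]
dark_box [(array([273., 266.]), 0.56), (array([281., 221.]), 0.41)] [(array([255., 236., 296., 270.]), 0.76)]
stand_round_small [(array([226., 218.]), 0.55)] [(array([216., 211., 235., 228.]), 0.69)]
stand_round_large [(array([237., 187.]), 0.59)] [(array([223., 176., 256., 192.]), 0.74)]
stand_oval [(array([297., 188.]), 0.75)] [(array([280., 174., 316., 202.]), 0.97)]
stand_rect [(array([213., 258.]), 0.97), (array([281., 223.]), 0.7)] [(ar
[... 504 characters left out ...]
59.]), 0.63), (array([170., 204., 184., 234.]), 0.55)]
green_tin [(array([187., 174.]), 0.96)] [(array([168., 152., 200., 180.]), 0.86)]
dark_dish [] [(array([157., 172., 209., 188.]), 0.68)]
dark_box [(array([190., 208.]), 0.79)] [(array([159., 182., 212., 217.]), 0.8)]
stand_round_small [(array([281., 220.]), 0.53)] [(array([265., 210., 297., 225.]), 0.69)]
stand_round_large [(array([335., 257.]), 0.76)] [(array([308., 240., 359., 274.]), 0.7)]
stand_oval [(array([258., 292.]), 0.91)] [(array([221., 270., 297., 313.]), 0.79)]
stand_rect [(array([242., 190.]), 0.75), (array([183., 183.]), 0.34)] [(array([212., 178., 268., 199.]), 0.76)]
clay_bowl [] [(array([202., 223., 238., 252.]), 0.95)]
```

```bash
cat > h.py <<'E'
import numpy as np,cv2
from scipy.spatial.transform import Rotation as R
from rig import bot,capture,get_calibration,spotter
np.set_printoptions(precision=3,suppress=True)
def ray(c,uv,k=None):
    k=k or get_calibration(c)
    K=k['camera_matrix'];d=np.array([(uv[0]-K[0,2])/K[0,0],-(uv[1]-K[1,2])/K[1,1],-1])
    return np.array(k['xyz']),R.from_euler('xyz',k['rotation']).as_matrix()@d
def onz(c,uv,z,k=None):
    o,d=ray(c,uv,k);return (o+d*(z-o[2])/d[2])
def proj(c,P,k=None):
    k=k or get_calibration(c)
    p=(np.atleast_2d(P)-k['xyz'])@R.from_euler('xyz',k['rotation']).as_matrix()
    K=k['camera_matrix'];return np.c_[K[0,2]+K[0,0]*p[:,0]/-p[:,2],K[1,2]+K[1,1]*p[:,1]/p[:,2]]
E
python3 - <<'E'
from h import *
a=cv2.imread('pics/scene0.png')[150:300,170:340];b=cv2.imread('pics/side0.png')[110:330,120:390]
cv2.imwrite('pics/c1.png',cv2.resize(a,None,fx=4.5,fy=3.9,interpolation=3) if 0 else cv2.resize(a,None,fx=4,fy=4,interpolation=2))
cv2.imwrite('pics/c2.png',cv2.resize(b,None,fx=2.7,fy=2.7,interpolation=2))
for n,a,b,z in [('small',(226,218),(281,220),0),('large',(237,187),(335,257),0),('oval',(297,188),(258,292),0),('rect',(213,258),(242,190),0),('box',(273,266),(190,208),0),('tin',(272,238),(187,174),85),('stamp',(269,214),(182,153),128),('bowl',(281,221),(220,247),0),('stampB',(297,244),(180,227),0),('stampC',(242,283),(180,227),0)]:
    print(n,onz('scene',a,z),onz('side',b,z))
E
```

```text
small [535.339 220.652   0.   ] [533.269 222.508   0.   ]
large [621.774  74.656   0.   ] [623.671  74.355   0.   ]
oval [475.141 -27.401   0.   ] [475.524 -19.132  -0.   ]
rect [443.82  369.648   0.   ] [446.615 383.499   0.   ]
box [311.844 306.473   0.   ] [324.88  294.665   0.   ]
tin [309.01  313.506  85.   ] [325.505 299.029  85.   ]
stamp [333.517 292.032 128.   ] [315.638 320.755 128.   ]
bowl [408.686 143.088   0.   ] [404.23  123.068   0.   ]
stampB [316.533 201.896   0.   ] [313.384 207.59    0.   ]
stampC [330.581 396.148   0.   ] [313.384 207.59    0.   ]
```

View pics/c1.png

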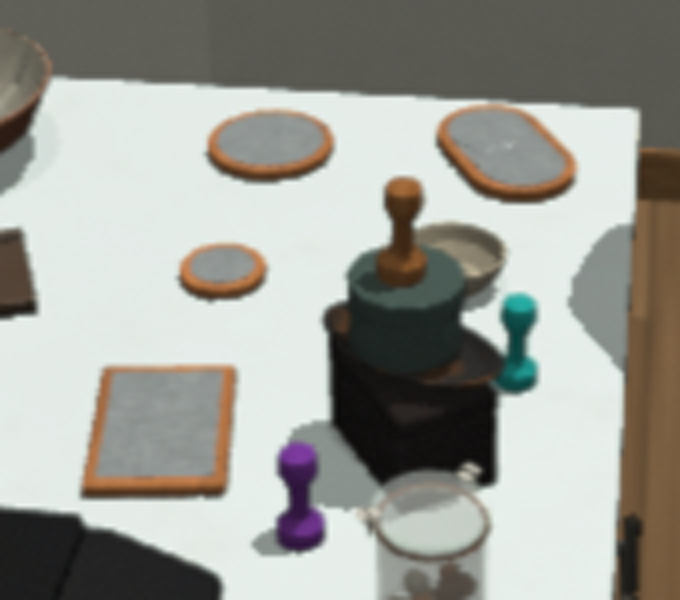

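View pics/c2.png

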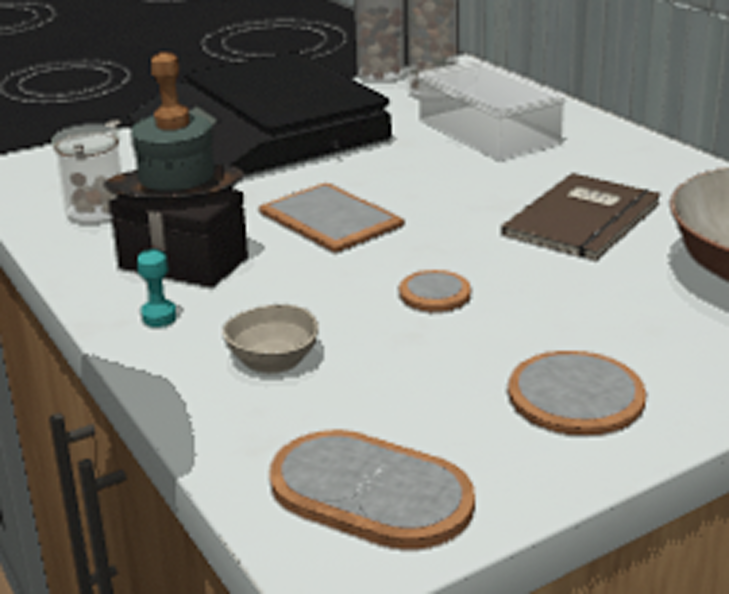

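```bash
cat >> h.py <<'E'
def plan(tgt,yaw,n=10,start=None):
    s=bot.read_state() if start is None else start
    p0=np.array(s['ee_pos']);y0=s['tcp_rot'][2];dy=(yaw-y0+np.pi)%(2*np.pi)-np.pi
    d=(np.array(tgt)-p0)/n
    for i in range(n):
        M=(R.from_euler('z',y0+dy*i/n)*R.from_euler('x',np.pi)).as_matrix()
        print((M.T@d/1000).round(4),'wz',round(-np.degrees(dy)/n,2))
E
cat > seg.py <<'E'
from h import *
out={}
for c in ['scene','side']:
    im=cv2.imread(f'pics/{c}0.png');hsv=cv2.cvtColor(im,cv2.COLOR_BGR2HSV)
    m=cv2.inRange(hsv,(3,90,70),(20,255,255))
    for n,p in dict(small=(534,221.5),large=(622,74.5),oval=(475,-22),rect=(445,377)).items():
        uv=proj(c,[*p,5])[0]
        lab=cv2.connectedComponents(m)[1]
        cand=[(np.hypot(*(np.argwhere(lab==l).mean(0)[::-1]-uv)),l) for l in range(1,lab.max()+1) if (lab==l).sum()>60]
        l=min(cand)[1];cs=cv2.findContours((lab==l).astype(np.uint8),0,2)[0];h=cv2.convexHull(max(cs,key=cv2.contourArea))[:,0]
        P=np.array([onz(c,q,8)[:2] for q in h.astype(float)],np.float32)
        r=cv2.minAreaRect(P);print(c,n,np.round(r[0],1),np.round(r[1],1),'ang of first side deg',round(r[2],1))
E
python3 seg.py
python3 - <<'E'
from h import *
plan([420,-220,330],np.pi/2)
k=get_calibration('wrist');s=bot.read_state();M=R.from_euler('xyz',s['tcp_rot']).as_matrix()
print(M.T@(k['xyz']-s['ee_pos']),M.T@R.from_euler('xyz',k['rotation']).as_matrix(),k['camera_matrix'])
E
```

```text
scene small [531. 229.] [54.8 53.6] ang of first side deg 37.1
scene large [611.7  85.5] [89.5 81.1] ang of first side deg 41.6
scene oval [469.6 -14. ] [ 80.6 132.7] ang of first side deg 59.8
scene rect [445.3 377.8] [ 81.7 120.6] ang of first side deg 38.7
side small [532.1 220.3] [58.2 55.1] ang of first side deg 85.8
side large [619.   72.3] [98.9 93.1] ang of first side deg 86.5
side oval [473.1 -21.8] [ 87.6 136.4] ang of first side deg 59.5
side rect [447.4 370.2] [ 87.8 123.2] ang of first side deg 38.6
[ 0.032 -0.028 -0.011] wz -7.05
[ 0.035 -0.024 -0.011] wz -7.05
[ 0.038 -0.019 -0.011] wz -7.05
[ 0.04  -0.014 -0.011] wz -7.05
[ 0.042 -0.009 -0.011] wz -7.05
[ 0.042 -0.004 -0.011] wz -7.05
[ 0.043  0.001 -0.011] wz -7.05
[ 0.042  0.006 -0.011] wz -7.05
[ 0.041  0.011 -0.011] wz -7.05
[ 0.039  0.016 -0.011] wz -7.05
[  65.572   -0.083 -161.782] [[-0.001  0.97   0.243]
 [ 1.     0.001  0.001]
 [ 0.     0.243 -0.97 ]] [[307.326   0.    253.235]
 [  0.    307.326 193.952]
 [  0.      0.      1.   ]]
```

Request:
arm_command:
  motion:
    - {"claw":0.08,"x":0.032,"y":-0.028,"z":-0.011,"wz":-7.05}
    - {"claw":0.08,"x":0.035,"y":-0.024,"z":-0.011,"wz":-7.05}
    - {"claw":0.08,"x":0.038,"y":-0.019,"z":-0.011,"wz":-7.05}
    - {"claw":0.08,"x":0.04,"y":-0.014,"z":-0.011,"wz":-7.05}
    - {"claw":0.08,"x":0.042,"y":-0.009,"z":-0.011,"wz":-7.05}
    - {"claw":0.08,"x":0.042,"y":-0.004,"z":-0.011,"wz":-7.05}
    - {"claw":0.08,"x":0.043,"y":0.001,"z":-0.011,"wz":-7.05}
    - {"claw":0.08,"x":0.042,"y":0.006,"z":-0.011,"wz":-7.05}
    - {"claw":0.08,"x":0.041,"y":0.011,"z":-0.011,"wz":-7.05}
    - {"claw":0.08,"x":0.039,"y":0.016,"z":-0.011,"wz":-7.05}

```text
schema error: expected keys claw, x, y, z, wx, wy, wz
```

```bash
python3 -c "
from h import *
s=bot.read_state();print(s['ee_pos'],s['tcp_rot'],s['joints']);plan([430,130,330],np.pi/2)"
```

```text
[ 208.927 -589.047  222.69 ] [ 3.142 -0.     0.341] [-1.249  0.423  1.63   0.     1.089 -0.019]
[ 0.045 -0.06  -0.011] wz -7.05
[ 0.052 -0.054 -0.011] wz -7.05
[ 0.058 -0.048 -0.011] wz -7.05
[ 0.064 -0.04  -0.011] wz -7.05
[ 0.068 -0.032 -0.011] wz -7.05
[ 0.071 -0.023 -0.011] wz -7.05
[ 0.074 -0.015 -0.011] wz -7.05
[ 0.075 -0.005 -0.011] wz -7.05
[ 0.075  0.004 -0.011] wz -7.05
[ 0.074  0.013 -0.011] wz -7.05
```

Request:
arm_command:
  motion:
    - {"claw":0.08,"x":0.032,"y":-0.028,"z":-0.011,"wx":0,"wy":0,"wz":-7.05}
    - {"claw":0.08,"x":0.035,"y":-0.024,"z":-0.011,"wx":0,"wy":0,"wz":-7.05}
    - {"claw":0.08,"x":0.038,"y":-0.019,"z":-0.011,"wx":0,"wy":0,"wz":-7.05}
    - {"claw":0.08,"x":0.04,"y":-0.014,"z":-0.011,"wx":0,"wy":0,"wz":-7.05}
    - {"claw":0.08,"x":0.042,"y":-0.009,"z":-0.011,"wx":0,"wy":0,"wz":-7.05}
    - {"claw":0.08,"x":0.042,"y":-0.004,"z":-0.011,"wx":0,"wy":0,"wz":-7.05}
    - {"claw":0.08,"x":0.043,"y":0.001,"z":-0.011,"wx":0,"wy":0,"wz":-7.05}
    - {"claw":0.08,"x":0.042,"y":0.006,"z":-0.011,"wx":0,"wy":0,"wz":-7.05}
    - {"claw":0.08,"x":0.041,"y":0.011,"z":-0.011,"wx":0,"wy":0,"wz":-7.05}
    - {"claw":0.08,"x":0.039,"y":0.016,"z":-0.011,"wx":0,"wy":0,"wz":-7.05}
  newtons: 20

```text
clock: 2.9
ee_pos: [418.9, -217.6, 333.4]
tcp_rot: [3.141, 0.0, 1.576]
force: [0.9, -0.2, 0.6]
gripper_width: 79.7
grip_force: 0.0
```

```bash
python3 -c "
from h import *
s=bot.read_state();print(s['ee_pos'],s['tcp_rot'],s['joints']);plan([430,130,330],np.pi/2)"
```

```text
[ 418.896 -217.606  333.398] [3.141 0.    1.576] [-0.504  0.068  1.834  0.     1.238 -0.51 ]
[0.035 0.001 0.   ] wz 0.03
[0.035 0.001 0.   ] wz 0.03
[0.035 0.001 0.   ] wz 0.03
[0.035 0.001 0.   ] wz 0.03
[0.035 0.001 0.   ] wz 0.03
[0.035 0.001 0.   ] wz 0.03
[0.035 0.001 0.   ] wz 0.03
[0.035 0.001 0.   ] wz 0.03
[0.035 0.001 0.   ] wz 0.03
[0.035 0.001 0.   ] wz 0.03
```

Request:
arm_command:
  motion:
    - {"claw":0.08,"x":0.035,"y":0.003,"z":0,"wx":0,"wy":0,"wz":0}
    - {"claw":0.08,"x":0.035,"y":0.003,"z":0,"wx":0,"wy":0,"wz":0}
    - {"claw":0.08,"x":0.035,"y":0.003,"z":0,"wx":0,"wy":0,"wz":0}
    - {"claw":0.08,"x":0.035,"y":0.003,"z":0,"wx":0,"wy":0,"wz":0}
    - {"claw":0.08,"x":0.035,"y":0.003,"z":0,"wx":0,"wy":0,"wz":0}
    - {"claw":0.08,"x":0.035,"y":0.003,"z":0,"wx":0,"wy":0,"wz":0}
    - {"claw":0.08,"x":0.035,"y":0.003,"z":0,"wx":0,"wy":0,"wz":0}
    - {"claw":0.08,"x":0.035,"y":0.003,"z":0,"wx":0,"wy":0,"wz":0}
    - {"claw":0.08,"x":0.035,"y":0.003,"z":0,"wx":0,"wy":0,"wz":0}
    - {"claw":0.08,"x":0.035,"y":0.003,"z":0,"wx":0,"wy":0,"wz":0}

```text
clock: 3.9
ee_pos: [448.1, 132.3, 332.9]
tcp_rot: [3.141, -0.0, 1.571]
force: [0.5, -0.1, 0.1]
gripper_width: 79.9
grip_force: 0.0
```

```bash
cat > segw.py <<'E'
from h import *
import sys
name=sys.argv[1]
s=bot.read_state();print(s['clock'],s['ee_pos'],s['tcp_rot'],s['joints'])
k=get_calibration('wrist');im=capture('wrist')[:,:,::-1].copy();cv2.imwrite(f'pics/{name}.png',im)
hsv=cv2.cvtColor(im,cv2.COLOR_BGR2HSV);m=cv2.inRange(hsv,(3,90,70),(20,255,255));lab=cv2.connectedComponents(m)[1]
for l in range(1,lab.max()+1):
    if (lab==l).sum()<150: continue
    cs=cv2.findContours((lab==l).astype(np.uint8),0,2)[0];h=cv2.convexHull(max(cs,key=cv2.contourArea))[:,0]
    P=np.array([onz('wrist',q,8,k)[:2] for q in h.astype(float)],np.float32)
    r=cv2.minAreaRect(P);print(h.mean(0).round(),np.round(r[0],1),np.round(r[1],1),round(r[2],1))
for n in ['stamp','green_tin','dark_dish','dark_box','clay_bowl']:
    print(n,[(np.round(d['extent']),round(d['p'],2)) for d in spotter.recognise(n,'wrist')[:3]])
E
python3 segw.py w1
```

```text
3.9 [448.089 132.264 332.911] [ 3.141 -0.     1.571] [ 0.262  0.06   1.844 -0.     1.237  0.261]
[73. 94.] [151.  259.1] [198.6 190.9] 87.7
[140.  12.] [285.  342.6] [32.1 20.6] 88.3
[268.  20.] [460.9 331.4] [ 54.3 106. ] 90.0
[481.  55.] [781.5 282. ] [120.3  20.9] 63.8
[309.  99.] [533.1 225.2] [56.2 56.8] 1.7
[360. 191.] [619.7  75.5] [90.9 93.8] 90.0
[130. 244.] [244.6  -6.2] [161.8  25.6] 42.7
[265. 244.] [473.9 -19.8] [ 80.6 133.2] 59.1
[199. 259.] [350.5 -34.6] [61.6 82. ] 90.0
[389. 257.] [683.3 -36.5] [58.  47.6] 90.0
[432. 291.] [763.5 -98.6] [ 26.  126.6] 16.1
[249. 328.] [ 443.6 -178.4] [ 95.4 445.4] 90.0
stamp [(array([103.,   0., 153.,  33.]), 0.69), (array([148., 106., 177., 126.]), 0.68)]
green_tin []
dark_dish [(array([100.,   4., 201.,  61.]), 0.77), (array([288.,  80., 330., 120.]), 0.59)]
dark_box [(array([154.,  32., 205.,  82.]), 0.95)]
clay_bowl [(array([201., 135., 252., 185.]), 0.71)]
```

View pics/w1.png

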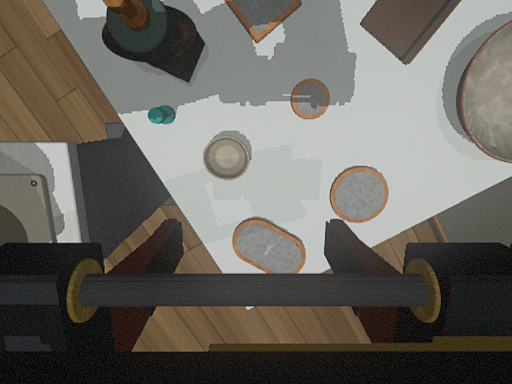

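Request:
arm_command:
  motion:
    - {"claw":0.08,"x":0.018,"y":-0.01,"z":0,"wx":0,"wy":0,"wz":0}
    - {"claw":0.08,"x":0.018,"y":-0.01,"z":0,"wx":0,"wy":0,"wz":0}
    - {"claw":0.08,"x":0.018,"y":-0.01,"z":0,"wx":0,"wy":0,"wz":0}
    - {"claw":0.08,"x":0.018,"y":-0.01,"z":0,"wx":0,"wy":0,"wz":0}
    - {"claw":0.08,"x":0.018,"y":-0.01,"z":0,"wx":0,"wy":0,"wz":0}
    - {"claw":0.08,"x":0.018,"y":-0.01,"z":0,"wx":0,"wy":0,"wz":0}
    - {"claw":0.08,"x":0.018,"y":-0.01,"z":0,"wx":0,"wy":0,"wz":0}
    - {"claw":0.08,"x":0.018,"y":-0.01,"z":0,"wx":0,"wy":0,"wz":0}
    - {"claw":0.08,"x":0.018,"y":-0.01,"z":0,"wx":0,"wy":0,"wz":0}
    - {"claw":0.08,"x":0.018,"y":-0.01,"z":0,"wx":0,"wy":0,"wz":0}

```text
clock: 5.2
ee_pos: [348.2, 310.2, 332.8]
tcp_rot: [3.141, 0.0, 1.569]
force: [0.1, -0.3, 0.0]
gripper_width: 79.7
grip_force: 0.0
```

```bash
python3 segw.py w2; python3 -c "
import cv2;cv2.imwrite('pics/w2c.png',cv2.resize(cv2.imread('pics/w2.png')[0:260,100:420],None,fx=2.3,fy=2.3,interpolation=2))"
```

```text
5.2 [348.232 310.236 332.798] [3.141 0.    1.569] [ 0.702  0.059  1.845 -0.     1.237  0.704]
[ 82. 154.] [ 67.4 338.8] [380. 228.] 78.6
[315. 116.] [447.2 375.2] [ 82.1 116.3] 38.7
[226. 187.] [305.9 265.4] [30.5 29.9] 45.3
[365. 212.] [533.  224.5] [57.  56.4] 28.2
[196. 267.] [249.  123.3] [44.1 44.2] 62.7
[ 87. 267.] [ 52.4 122.6] [56.1 28.3] 13.2
[ 73. 296.] [24.  61.6] [91.1 21.6] 75.2
[206. 336.] [274.1  -0.3] [ 95.4 223.3] 89.9
[319. 331.] [500.4  -5.8] [ 80.9 179.4] 89.9
stamp [(array([217., 168., 244., 201.]), 0.96), (array([225., 214., 243., 241.]), 0.68), (array([228.,  96., 244., 112.]), 0.67)]
green_tin [(array([206., 151., 258., 206.]), 0.84)]
dark_dish [(array([191., 154., 279., 196.]), 0.74), (array([268., 244., 311., 276.]), 0.17)]
dark_box [(array([204., 134., 262., 205.]), 0.77)]
clay_bowl [(array([265., 244., 311., 277.]), 0.86)]
```

View pics/w2c.png

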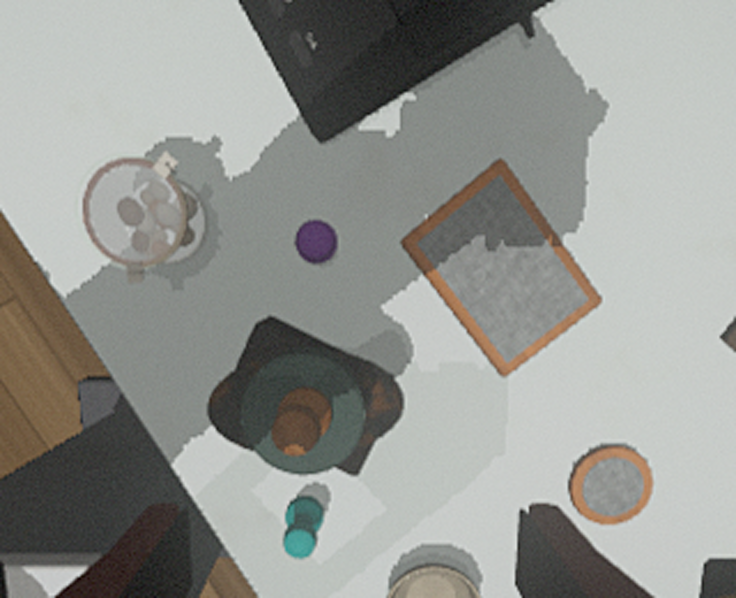

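```bash
cat >> h.py <<'E'
def tri(obs):
    A=np.zeros((3,3));b=np.zeros(3);rs=[]
    for c,uv in obs:
        o,d=ray(c,uv);d/=np.linalg.norm(d);M=np.eye(3)-np.outer(d,d);A+=M;b+=M@o;rs.append((o,M))
    X=np.linalg.solve(A,b);return X,[np.linalg.norm(M@(X-o)) for o,M in rs]
E
python3 - <<'E'
from h import *
import sys
im=cv2.imread('pics/w2.png')[110:230,180:300]
im=np.clip((im/255.)**0.45*255,0,255).astype(np.uint8)
cv2.imwrite('pics/w2d.png',cv2.resize(im,None,fx=5,fy=5,interpolation=2))
def stampbox(f,bb):
    h=cv2.cvtColor(cv2.imread(f),cv2.COLOR_BGR2HSV);l,t,r,b=bb
    m=cv2.inRange(h[t:b,l:r],(3,100,40),(20,255,255));ys,xs=np.nonzero(m);print(f,xs.min()+l,xs.max()+l,ys.min()+t,ys.max()+t)
    for y in range(t,b):
        x=np.nonzero(m[y-t])[0]
        if len(x): print(y,x.min()+l,x.max()+l,end='; ')
    print()
stampbox('pics/scene0.png',(255,185,285,225));stampbox('pics/side0.png',(168,120,200,162));stampbox('pics/w2.png',(210,160,250,205))
print(tri([('scene',(271,196.5)),('side',(181.5,131)),('wrist',(228.7,187))]))
E
```

```text
pics/scene0.png 264 284 185 221
185 280 282; 186 280 283; 187 281 284; 188 282 284; 189 282 284; 190 283 284; 191 284 284; 195 268 273; 196 267 274; 197 267 274; 198 267 274; 199 267 274; 200 267 274; 201 267 274; 202 267 273; 203 268 273; 204 269 272; 205 269 271; 206 269 271; 207 269 272; 208 269 272; 209 269 272; 210 269 272; 211 268 273; 212 267 274; 213 265 275; 214 264 276; 215 264 276; 216 264 275; 217 264 275; 218 265 275; 219 265 274; 220 266 273; 221 268 270; 
pics/side0.png 176 189 129 157
129 179 183; 130 177 184; 131 176 185; 132 176 185; 133 176 185; 134 176 185; 135 176 185; 136 176 185; 137 176 185; 138 177 185; 139 178 184; 140 178 184; 141 179 184; 142 179 184; 143 179 184; 144 179 184; 145 180 185; 146 180 185; 147 180 185; 148 180 186; 149 179 188; 150 178 189; 151 177 189; 152 177 189; 153 177 189; 154 178 189; 155 178 189; 156 178 188; 157 179 185; 
pics/w2.png 219 243 169 197
169 233 235; 170 230 235; 171 226 236; 172 226 239; 173 223 239; 174 224 240; 175 224 241; 176 239 239; 177 222 243; 178 238 243; 179 229 243; 180 224 243; 181 225 243; 182 223 243; 183 224 242; 184 220 242; 185 226 242; 186 219 241; 187 220 240; 188 231 240; 189 219 232; 191 219 233; 193 220 229; 194 221 231; 195 223 231; 196 224 232; 197 226 230; 
(array([321.539, 304.248, 184.158]), [np.float64(2.6448620919421537), np.float64(1.1804508429440583), np.float64(1.7161755448494067)])
```

View pics/w2d.png

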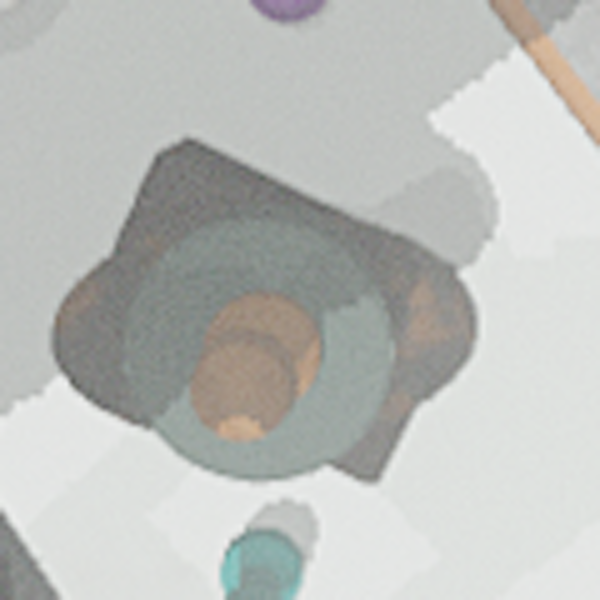

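Run:
```python
from h import *
for z in (181,184,187): print(onz('wrist',(228.4,187.6),z),onz('scene',(270.7,196),z),onz('side',(181,131),z))
for z in (119,122,125): print('tin',onz('wrist',(232,179.6),z), onz('wrist',(205,179.6),z), onz('wrist',(259.2,179.6),z))
```

```text
[322.245 304.077 181.   ] [324.079 297.677 181.   ] [319.301 317.047 181.   ]
[322.496 304.76  184.   ] [321.009 301.68  184.   ] [320.923 307.324 184.   ]
[322.747 305.444 187.   ] [317.939 305.683 187.   ] [322.544 297.602 187.   ]
tin [321.75  300.157 119.   ] [288.137 300.208 119.   ] [355.608 300.105 119.   ]
tin [321.963 300.759 122.   ] [288.62  300.809 122.   ] [355.551 300.708 122.   ]
tin [322.177 301.36  125.   ] [289.102 301.411 125.   ] [355.494 301.31  125.   ]
```

Request:
arm_command:
  motion:
    - {"claw":0.05,"x":-0.0014,"y":-0.0065,"z":0.017,"wx":0,"wy":0,"wz":0}
    - {"claw":0.05,"x":-0.0014,"y":-0.0065,"z":0.018,"wx":0,"wy":0,"wz":0}
    - {"claw":0.05,"x":-0.0014,"y":-0.0065,"z":0.018,"wx":0,"wy":0,"wz":0}
    - {"claw":0.05,"x":-0.0014,"y":-0.0065,"z":0.02,"wx":0,"wy":0,"wz":0}
    - {"claw":0.05,"x":0,"y":0,"z":0.02,"wx":0,"wy":0,"wz":0}
    - {"claw":0.05,"x":0,"y":0,"z":0.02,"wx":0,"wy":0,"wz":0}
    - {"claw":0.05,"x":0,"y":0,"z":0.02,"wx":0,"wy":0,"wz":0}
    - {"claw":0.05,"x":0,"y":0,"z":0.02,"wx":0,"wy":0,"wz":0}
    - {"claw":0.05,"x":0,"y":0,"z":0.02,"wx":0,"wy":0,"wz":0}
    - {"claw":0.05,"x":0,"y":0,"z":0,"wx":0,"wy":0,"wz":0}

```text
clock: 6.5
ee_pos: [321.4, 303.2, 157.8]
tcp_rot: [-3.138, 0.003, 1.57]
force: [-0.4, -0.4, 0.4]
gripper_width: 50.2
grip_force: 0.0
```

Request:
arm_command:
  motion:
    - {"claw":0.035,"x":0,"y":0,"z":0,"wx":0,"wy":0,"wz":0}
    - {"claw":0.03,"x":0,"y":0,"z":0,"wx":0,"wy":0,"wz":0}
    - {"claw":0.025,"x":0,"y":0,"z":0,"wx":0,"wy":0,"wz":0}
    - {"claw":0.022,"x":0,"y":0,"z":0,"wx":0,"wy":0,"wz":0}
    - {"claw":0.018,"x":0,"y":0,"z":0,"wx":0,"wy":0,"wz":0}
    - {"claw":0.01,"x":0,"y":0,"z":0,"wx":0,"wy":0,"wz":0}
    - {"claw":0.0,"x":0,"y":0,"z":0,"wx":0,"wy":0,"wz":0}
    - {"claw":0.0,"x":0,"y":0,"z":0,"wx":0,"wy":0,"wz":0}
    - {"claw":0.0,"x":0,"y":0,"z":0,"wx":0,"wy":0,"wz":0}
    - {"claw":0.0,"x":0,"y":0,"z":0,"wx":0,"wy":0,"wz":0}
  newtons: 15

```text
clock: 7.5
ee_pos: [322.6, 305.7, 160.4]
tcp_rot: [3.14, -0.001, 1.571]
force: [-0.4, 0.1, 5.8]
gripper_width: 23.1
grip_force: 15.2
```

Request:
arm_command:
  motion:
    - {"claw":0.0,"x":0,"y":0,"z":-0.01,"wx":0,"wy":0,"wz":0}
    - {"claw":0.0,"x":0,"y":0,"z":-0.02,"wx":0,"wy":0,"wz":0}
    - {"claw":0.0,"x":-0.006,"y":0.015,"z":-0.02,"wx":0,"wy":0,"wz":0}
    - {"claw":0.0,"x":-0.011,"y":0.028,"z":0,"wx":0,"wy":0,"wz":0}
    - {"claw":0.0,"x":-0.011,"y":0.028,"z":0,"wx":0,"wy":0,"wz":0}
    - {"claw":0.0,"x":-0.011,"y":0.028,"z":0,"wx":0,"wy":0,"wz":0}
    - {"claw":0.0,"x":-0.011,"y":0.028,"z":0,"wx":0,"wy":0,"wz":0}
    - {"claw":0.0,"x":-0.011,"y":0.028,"z":0.01,"wx":0,"wy":0,"wz":0}
    - {"claw":0.0,"x":-0.011,"y":0.028,"z":0.01,"wx":0,"wy":0,"wz":0}
    - {"claw":0.0,"x":-0.009,"y":0.028,"z":0.01,"wx":0,"wy":0,"wz":0}

```text
clock: 8.5
ee_pos: [534.1, 223.5, 179.8]
tcp_rot: [-3.141, 0.0, 1.571]
force: [0.0, 0.5, -0.5]
gripper_width: 23.0
grip_force: 14.9
```

```bash
python3 -c "
from h import *
s=bot.read_state();print(s['ee_pos'],s['tcp_rot']);im=capture('scene');im2=capture('side')
cv2.imwrite('pics/s3.png',np.hstack([cv2.resize(im[160:310,180:330],(600,600)),cv2.resize(im2[110:260,150:340],(760,600))])[:,:,::-1])
cv2.imwrite('pics/scene1.png',im[:,:,::-1]);cv2.imwrite('pics/side1.png',im2[:,:,::-1])
for c in('scene','side'):
  for d in spotter.pinpoint('stamp',c): print(c,d, onz(c,d['uv'],65))
plan([533,225,60],np.pi/2)"
```

```text
[534.07  223.465 179.762] [-3.141  0.     1.571]
scene {'uv': [244.6, 287.0], 'p': 0.76} [268.047 458.617  65.   ]
scene {'uv': [295.7, 244.4], 'p': 0.76} [268.669 278.646  65.   ]
scene {'uv': [221.2, 166.5], 'p': 0.65} [662.141  95.11   65.   ]
side {'uv': [179.5, 227.0], 'p': 0.7} [334.59   95.377  65.   ]
side {'uv': [282.5, 158.8], 'p': 0.57} [553.094 424.984  65.   ]
[0.    0.    0.012] wz -0.0
[0.    0.    0.012] wz -0.0
[0.    0.    0.012] wz -0.0
[0.    0.    0.012] wz -0.0
[0.    0.    0.012] wz -0.0
[0.    0.    0.012] wz -0.0
[0.    0.    0.012] wz -0.0
[0.    0.    0.012] wz -0.0
[0.    0.    0.012] wz -0.0
[0.    0.    0.012] wz -0.0
```

Request:
arm_command:
  motion:
    - {"claw":0.0,"x":0,"y":0,"z":0.014,"wx":0,"wy":0,"wz":0}
    - {"claw":0.0,"x":0,"y":0,"z":0.016,"wx":0,"wy":0,"wz":0}
    - {"claw":0.0,"x":0,"y":0,"z":0.016,"wx":0,"wy":0,"wz":0}
    - {"claw":0.0,"x":0,"y":0,"z":0.016,"wx":0,"wy":0,"wz":0}
    - {"claw":0.0,"x":0,"y":0,"z":0.016,"wx":0,"wy":0,"wz":0}
    - {"claw":0.0,"x":0,"y":0,"z":0.016,"wx":0,"wy":0,"wz":0}
    - {"claw":0.0,"x":0,"y":0,"z":0.016,"wx":0,"wy":0,"wz":0}
    - {"claw":0.0,"x":0,"y":0,"z":0.014,"wx":0,"wy":0,"wz":0}
    - {"claw":0.0,"x":0,"y":0,"z":0.003,"wx":0,"wy":0,"wz":0}
    - {"claw":0.0,"x":0,"y":0,"z":0,"wx":0,"wy":0,"wz":0}

```text
clock: 9.7
ee_pos: [532.5, 224.3, 52.2]
tcp_rot: [-3.141, 0.0, 1.572]
force: [0.5, -0.7, 0.4]
gripper_width: 23.2
grip_force: 14.9
```

```bash
python3 -c "
from h import *
print(tri([('scene',(221.2,166.5)),('side',(282.5,158.8))]))
s=bot.read_state();print(s['ee_pos'],s['force']);im=capture('scene');im2=capture('side')
cv2.imwrite('pics/s4.png',np.hstack([cv2.resize(im[185:245,195:255],(400,400),interpolation=2),cv2.resize(im2[180:240,250:310],(400,400),interpolation=2)])[:,:,::-1])"
```

```text
(array([539.53 , 217.795, 149.606]), [np.float64(4.96681559658685), np.float64(4.966815596586839)])
[532.472 224.321  52.226] [ 0.53  -0.744  0.36 ]
```

View pics/s4.png

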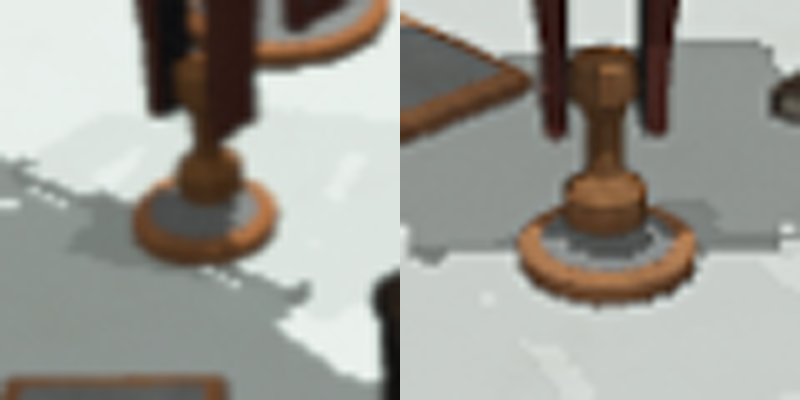

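Request:
arm_command:
  motion:
    - {"claw":0.0,"x":0,"y":0,"z":0.002,"wx":0,"wy":0,"wz":0}
    - {"claw":0.0,"x":0,"y":0,"z":0.002,"wx":0,"wy":0,"wz":0}
    - {"claw":0.0,"x":0,"y":0,"z":0.001,"wx":0,"wy":0,"wz":0}
    - {"claw":0.0,"x":0,"y":0,"z":0.0005,"wx":0,"wy":0,"wz":0}
    - {"claw":0.0,"x":0,"y":0,"z":0,"wx":0,"wy":0,"wz":0}
    - {"claw":0.0,"x":0,"y":0,"z":0,"wx":0,"wy":0,"wz":0}
    - {"claw":0.0,"x":0,"y":0,"z":0,"wx":0,"wy":0,"wz":0}
    - {"claw":0.0,"x":0,"y":0,"z":0,"wx":0,"wy":0,"wz":0}
    - {"claw":0.0,"x":0,"y":0,"z":0,"wx":0,"wy":0,"wz":0}
    - {"claw":0.0,"x":0,"y":0,"z":0,"wx":0,"wy":0,"wz":0}

```text
clock: 10.8
ee_pos: [533.2, 224.3, 47.2]
tcp_rot: [3.142, -0.0, 1.571]
force: [-0.5, 0.1, -0.4]
gripper_width: 22.8
grip_force: 14.9
```

Continue down, still no contact.

Request:
arm_command:
  motion:
    - {"claw":0.0,"x":0,"y":0,"z":0.001,"wx":0,"wy":0,"wz":0}
    - {"claw":0.0,"x":0,"y":0,"z":0.001,"wx":0,"wy":0,"wz":0}
    - {"claw":0.0,"x":0,"y":0,"z":0.0005,"wx":0,"wy":0,"wz":0}
    - {"claw":0.0,"x":0,"y":0,"z":0,"wx":0,"wy":0,"wz":0}
    - {"claw":0.0,"x":0,"y":0,"z":0,"wx":0,"wy":0,"wz":0}
    - {"claw":0.0,"x":0,"y":0,"z":0,"wx":0,"wy":0,"wz":0}
    - {"claw":0.0,"x":0,"y":0,"z":0,"wx":0,"wy":0,"wz":0}
    - {"claw":0.0,"x":0,"y":0,"z":0,"wx":0,"wy":0,"wz":0}
    - {"claw":0.0,"x":0,"y":0,"z":0,"wx":0,"wy":0,"wz":0}
    - {"claw":0.0,"x":0,"y":0,"z":0,"wx":0,"wy":0,"wz":0}

```text
clock: 11.8
ee_pos: [533.2, 224.2, 44.7]
tcp_rot: [-3.142, 0.0, 1.571]
force: [0.2, 0.9, -0.9]
gripper_width: 23.1
grip_force: 14.9
```

Request:
arm_command:
  motion:
    - {"claw":0.0,"x":0,"y":0,"z":0.0008,"wx":0,"wy":0,"wz":0}
    - {"claw":0.0,"x":0,"y":0,"z":0.0008,"wx":0,"wy":0,"wz":0}
    - {"claw":0.0,"x":0,"y":0,"z":0,"wx":0,"wy":0,"wz":0}
    - {"claw":0.0,"x":0,"y":0,"z":0,"wx":0,"wy":0,"wz":0}
    - {"claw":0.0,"x":0,"y":0,"z":0,"wx":0,"wy":0,"wz":0}
    - {"claw":0.0,"x":0,"y":0,"z":0,"wx":0,"wy":0,"wz":0}
    - {"claw":0.0,"x":0,"y":0,"z":0,"wx":0,"wy":0,"wz":0}
    - {"claw":0.0,"x":0,"y":0,"z":0,"wx":0,"wy":0,"wz":0}
    - {"claw":0.0,"x":0,"y":0,"z":0,"wx":0,"wy":0,"wz":0}
    - {"claw":0.0,"x":0,"y":0,"z":0,"wx":0,"wy":0,"wz":0}

```text
clock: 12.8
ee_pos: [533.3, 224.4, 43.4]
tcp_rot: [3.141, -0.0, 1.571]
force: [-1.9, 1.6, 5.0]
gripper_width: 22.9
grip_force: 15.2
```

Request:
arm_command:
  motion:
    - {"claw":0.026,"x":0,"y":0,"z":0,"wx":0,"wy":0,"wz":0}
    - {"claw":0.035,"x":0,"y":0,"z":0,"wx":0,"wy":0,"wz":0}
    - {"claw":0.05,"x":0,"y":0,"z":0,"wx":0,"wy":0,"wz":0}
    - {"claw":0.05,"x":0,"y":0,"z":-0.005,"wx":0,"wy":0,"wz":0}
    - {"claw":0.05,"x":0,"y":0,"z":-0.03,"wx":0,"wy":0,"wz":0}
    - {"claw":0.06,"x":0,"y":0,"z":-0.04,"wx":0,"wy":0,"wz":0}
    - {"claw":0.08,"x":0,"y":0,"z":-0.04,"wx":0,"wy":0,"wz":0}
    - {"claw":0.0878,"x":0,"y":0,"z":-0.04,"wx":0,"wy":0,"wz":0}
    - {"claw":0.0878,"x":0.02,"y":-0.03,"z":-0.03,"wx":0,"wy":0,"wz":0}
    - {"claw":0.0878,"x":0.02,"y":-0.04,"z":0,"wx":0,"wy":0,"wz":0}

```text
clock: 13.8
ee_pos: [466.1, 265.7, 233.0]
tcp_rot: [3.133, -0.005, 1.569]
force: [0.5, 0.5, -0.3]
gripper_width: 85.7
grip_force: 0.0
```

Request:
arm_command:
  motion:
    - {"claw":0.0878,"x":0.018,"y":-0.03,"z":0,"wx":0,"wy":0,"wz":0}
    - {"claw":0.0878,"x":0.018,"y":-0.03,"z":0,"wx":0,"wy":0,"wz":0}
    - {"claw":0.0878,"x":0.018,"y":-0.03,"z":0,"wx":0,"wy":0,"wz":0}
    - {"claw":0.0878,"x":0.01,"y":-0.02,"z":0,"wx":0,"wy":0,"wz":0}
    - {"claw":0.0878,"x":0,"y":0,"z":0,"wx":0,"wy":0,"wz":0}
    - {"claw":0.0878,"x":0,"y":0,"z":0,"wx":0,"wy":0,"wz":0}
    - {"claw":0.0878,"x":0,"y":0,"z":0,"wx":0,"wy":0,"wz":0}
    - {"claw":0.0878,"x":0,"y":0,"z":0,"wx":0,"wy":0,"wz":0}
    - {"claw":0.0878,"x":0,"y":0,"z":0,"wx":0,"wy":0,"wz":0}
    - {"claw":0.0878,"x":0,"y":0,"z":0,"wx":0,"wy":0,"wz":0}

```text
clock: 14.8
ee_pos: [353.6, 327.8, 228.0]
tcp_rot: [-3.141, 0.0, 1.57]
force: [-0.2, -0.5, -0.2]
gripper_width: 87.8
grip_force: 0.0
```

Run:
```python
from h import *
s=bot.read_state();print(s['clock'],s['ee_pos'],s['tcp_rot'])
k=get_calibration('wrist');im=capture('wrist')[:,:,::-1].copy();sc=capture('scene')[:,:,::-1]
cv2.imwrite('pics/w5.png',im);cv2.imwrite('pics/sc5.png',sc)
g=np.clip((im/255.)**0.45*255,0,255).astype(np.uint8)
a=cv2.resize(g[60:260,140:340],(600,600),interpolation=2);b=cv2.resize(sc[190:250,200:260],(200,600//3),interpolation=2)
a[:200,:200]=b;cv2.imwrite('pics/w5c.png',a)
```

```text
14.8 [353.577 327.841 227.988] [-3.141  0.     1.57 ]
```

View pics/w5c.png

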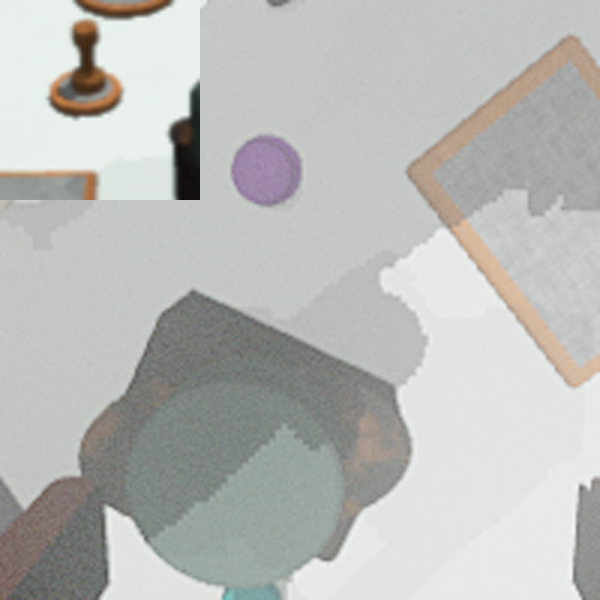

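Run:
```python
from h import *
f=lambda p:(140+p[0]/3,60+p[1]/3)
for p in [(235,482),(127,482),(343,482)]: print('tin',onz('wrist',f(p),127.5))
for p in [(195,290),(163,315),(395,385),(330,560),(110,505)]: print('box',onz('wrist',f(p),66))
for p in [(80,450),(410,450)]: print('dish',onz('wrist',f(p),83))
```

```text
tin [321.552 303.507 127.5  ]
tin [289.174 303.528 127.5  ]
tin [353.925 303.485 127.5  ]
box [302.091 353.44   66.   ]
box [290.427 344.604  66.   ]
box [372.828 319.14   66.   ]
box [349.172 251.259  66.   ]
box [267.312 273.364  66.   ]
dish [262.635 299.957  83.   ]
dish [377.326 299.878  83.   ]
```

Request:
arm_command:
  motion:
    - {"claw":0.0878,"x":-0.008,"y":-0.01,"z":0,"wx":0,"wy":0,"wz":0}
    - {"claw":0.0878,"x":-0.009,"y":-0.011,"z":0.01,"wx":0,"wy":0,"wz":0}
    - {"claw":0.0878,"x":-0.008,"y":-0.011,"z":0.02,"wx":0,"wy":0,"wz":0}
    - {"claw":0.0878,"x":0,"y":0,"z":0.02,"wx":0,"wy":0,"wz":0}
    - {"claw":0.0878,"x":0,"y":0,"z":0.02,"wx":0,"wy":0,"wz":0}
    - {"claw":0.0878,"x":0,"y":0,"z":0.02,"wx":0,"wy":0,"wz":0}
    - {"claw":0.0878,"x":0,"y":0,"z":0.02,"wx":0,"wy":0,"wz":0}
    - {"claw":0.0878,"x":0,"y":0,"z":0.016,"wx":0,"wy":0,"wz":0}
    - {"claw":0.0878,"x":0,"y":0,"z":0.005,"wx":0,"wy":0,"wz":0}
    - {"claw":0.0878,"x":0,"y":0,"z":0,"wx":0,"wy":0,"wz":0}

```text
clock: 15.9
ee_pos: [320.4, 302.5, 96.8]
tcp_rot: [-3.14, 0.001, 1.571]
force: [0.1, 0.1, 0.6]
gripper_width: 87.5
grip_force: 0.0
```

Request:
arm_command:
  motion:
    - {"claw":0.075,"x":0,"y":0,"z":0,"wx":0,"wy":0,"wz":0}
    - {"claw":0.072,"x":0,"y":0,"z":0,"wx":0,"wy":0,"wz":0}
    - {"claw":0.07,"x":0,"y":0,"z":0,"wx":0,"wy":0,"wz":0}
    - {"claw":0.068,"x":0,"y":0,"z":0,"wx":0,"wy":0,"wz":0}
    - {"claw":0.066,"x":0,"y":0,"z":0,"wx":0,"wy":0,"wz":0}
    - {"claw":0.064,"x":0,"y":0,"z":0,"wx":0,"wy":0,"wz":0}
    - {"claw":0.06,"x":0,"y":0,"z":0,"wx":0,"wy":0,"wz":0}
    - {"claw":0.055,"x":0,"y":0,"z":0,"wx":0,"wy":0,"wz":0}
    - {"claw":0.05,"x":0,"y":0,"z":0,"wx":0,"wy":0,"wz":0}
    - {"claw":0.05,"x":0,"y":0,"z":0,"wx":0,"wy":0,"wz":0}
  newtons: 20

```text
clock: 16.9
ee_pos: [321.3, 303.3, 97.2]
tcp_rot: [3.141, -0.0, 1.571]
force: [0.4, 0.1, 5.7]
gripper_width: 64.7
grip_force: 20.0
```

Request:
arm_command:
  motion:
    - {"claw":0.05,"x":0,"y":0,"z":-0.01,"wx":0,"wy":0,"wz":0}
    - {"claw":0.05,"x":0,"y":0,"z":-0.02,"wx":0,"wy":0,"wz":0}
    - {"claw":0.05,"x":-0.015,"y":0.02,"z":-0.02,"wx":0,"wy":0,"wz":0}
    - {"claw":0.05,"x":-0.025,"y":0.033,"z":0,"wx":0,"wy":0,"wz":0}
    - {"claw":0.05,"x":-0.028,"y":0.036,"z":0,"wx":0,"wy":0,"wz":0}
    - {"claw":0.05,"x":-0.028,"y":0.036,"z":0,"wx":0,"wy":0,"wz":0}
    - {"claw":0.05,"x":-0.028,"y":0.036,"z":0,"wx":0,"wy":0,"wz":0}
    - {"claw":0.05,"x":-0.028,"y":0.036,"z":0,"wx":0,"wy":0,"wz":0}
    - {"claw":0.05,"x":-0.028,"y":0.036,"z":0,"wx":0,"wy":0,"wz":0}
    - {"claw":0.05,"x":-0.028,"y":0.036,"z":0,"wx":0,"wy":0,"wz":0}

```text
clock: 17.9
ee_pos: [591.1, 93.7, 147.2]
tcp_rot: [-3.141, 0.0, 1.571]
force: [0.1, 0.4, -0.6]
gripper_width: 64.6
grip_force: 20.0
```

Request:
arm_command:
  motion:
    - {"claw":0.05,"x":-0.02,"y":0.03,"z":0,"wx":0,"wy":0,"wz":0}
    - {"claw":0.05,"x":0,"y":0,"z":0.016,"wx":0,"wy":0,"wz":0}
    - {"claw":0.05,"x":0,"y":0,"z":0.016,"wx":0,"wy":0,"wz":0}
    - {"claw":0.05,"x":0,"y":0,"z":0.016,"wx":0,"wy":0,"wz":0}
    - {"claw":0.05,"x":0,"y":0,"z":0.016,"wx":0,"wy":0,"wz":0}
    - {"claw":0.05,"x":0,"y":0,"z":0.016,"wx":0,"wy":0,"wz":0}
    - {"claw":0.05,"x":0,"y":0,"z":0.016,"wx":0,"wy":0,"wz":0}
    - {"claw":0.05,"x":0,"y":0,"z":0.014,"wx":0,"wy":0,"wz":0}
    - {"claw":0.05,"x":0,"y":0,"z":0.006,"wx":0,"wy":0,"wz":0}
    - {"claw":0.05,"x":0,"y":0,"z":0,"wx":0,"wy":0,"wz":0}

```text
clock: 18.9
ee_pos: [619.6, 75.3, 29.9]
tcp_rot: [-3.14, 0.0, 1.571]
force: [0.3, -0.1, -0.8]
gripper_width: 64.7
grip_force: 20.0
```

Request:
arm_command:
  motion:
    - {"claw":0.05,"x":0,"y":0,"z":0.0015,"wx":0,"wy":0,"wz":0}
    - {"claw":0.05,"x":0,"y":0,"z":0.001,"wx":0,"wy":0,"wz":0}
    - {"claw":0.05,"x":0,"y":0,"z":0.001,"wx":0,"wy":0,"wz":0}
    - {"claw":0.05,"x":0,"y":0,"z":0.0005,"wx":0,"wy":0,"wz":0}
    - {"claw":0.05,"x":0,"y":0,"z":0.0005,"wx":0,"wy":0,"wz":0}
    - {"claw":0.05,"x":0,"y":0,"z":0,"wx":0,"wy":0,"wz":0}
    - {"claw":0.05,"x":0,"y":0,"z":0,"wx":0,"wy":0,"wz":0}
    - {"claw":0.05,"x":0,"y":0,"z":0,"wx":0,"wy":0,"wz":0}
    - {"claw":0.05,"x":0,"y":0,"z":0,"wx":0,"wy":0,"wz":0}
    - {"claw":0.05,"x":0,"y":0,"z":0,"wx":0,"wy":0,"wz":0}

```text
clock: 19.9
ee_pos: [620.2, 75.3, 26.6]
tcp_rot: [3.142, -0.0, 1.571]
force: [-0.1, 0.5, -1.1]
gripper_width: 64.7
grip_force: 20.0
```

Request:
arm_command:
  motion:
    - {"claw":0.05,"x":0,"y":0,"z":0.0007,"wx":0,"wy":0,"wz":0}
    - {"claw":0.05,"x":0,"y":0,"z":0.0007,"wx":0,"wy":0,"wz":0}
    - {"claw":0.05,"x":0,"y":0,"z":0.0006,"wx":0,"wy":0,"wz":0}
    - {"claw":0.05,"x":0,"y":0,"z":0,"wx":0,"wy":0,"wz":0}
    - {"claw":0.05,"x":0,"y":0,"z":0,"wx":0,"wy":0,"wz":0}
    - {"claw":0.05,"x":0,"y":0,"z":0,"wx":0,"wy":0,"wz":0}
    - {"claw":0.05,"x":0,"y":0,"z":0,"wx":0,"wy":0,"wz":0}
    - {"claw":0.05,"x":0,"y":0,"z":0,"wx":0,"wy":0,"wz":0}
    - {"claw":0.05,"x":0,"y":0,"z":0,"wx":0,"wy":0,"wz":0}
    - {"claw":0.05,"x":0,"y":0,"z":0,"wx":0,"wy":0,"wz":0}

```text
clock: 20.9
ee_pos: [620.3, 75.4, 25.1]
tcp_rot: [3.141, -0.0, 1.571]
force: [-1.5, 0.4, 5.4]
gripper_width: 64.6
grip_force: 20.0
```

Request:
arm_command:
  motion:
    - {"claw":0.07,"x":0,"y":0,"z":0,"wx":0,"wy":0,"wz":0}
    - {"claw":0.08,"x":0,"y":0,"z":0,"wx":0,"wy":0,"wz":0}
    - {"claw":0.0878,"x":0,"y":0,"z":0,"wx":0,"wy":0,"wz":0}
    - {"claw":0.0878,"x":0,"y":0,"z":-0.01,"wx":0,"wy":0,"wz":0}
    - {"claw":0.0878,"x":0,"y":0,"z":-0.04,"wx":0,"wy":0,"wz":0}
    - {"claw":0.0878,"x":0,"y":0,"z":-0.045,"wx":0,"wy":0,"wz":0}
    - {"claw":0.0878,"x":0,"y":0,"z":-0.045,"wx":0,"wy":0,"wz":0}
    - {"claw":0.0878,"x":0.02,"y":-0.02,"z":-0.03,"wx":0,"wy":0,"wz":0}
    - {"claw":0.0878,"x":0.03,"y":-0.034,"z":-0.02,"wx":0,"wy":0,"wz":0}
    - {"claw":0.0878,"x":0.032,"y":-0.036,"z":-0.02,"wx":0,"wy":0,"wz":0}

```text
clock: 21.9
ee_pos: [531.1, 156.3, 235.8]
tcp_rot: [3.14, -0.001, 1.57]
force: [-0.1, 0.7, 0.5]
gripper_width: 87.4
grip_force: 0.0
```

Request:
arm_command:
  motion:
    - {"claw":0.0878,"x":0.032,"y":-0.036,"z":0,"wx":0,"wy":0,"wz":0}
    - {"claw":0.0878,"x":0.032,"y":-0.036,"z":0,"wx":0,"wy":0,"wz":0}
    - {"claw":0.0878,"x":0.032,"y":-0.036,"z":0,"wx":0,"wy":0,"wz":0}
    - {"claw":0.0878,"x":0.032,"y":-0.036,"z":0,"wx":0,"wy":0,"wz":0}
    - {"claw":0.0878,"x":0.03,"y":-0.03,"z":0,"wx":0,"wy":0,"wz":0}
    - {"claw":0.0878,"x":0.01,"y":-0.006,"z":0,"wx":0,"wy":0,"wz":0}
    - {"claw":0.0878,"x":0,"y":0,"z":0,"wx":0,"wy":0,"wz":0}
    - {"claw":0.0878,"x":0,"y":0,"z":0,"wx":0,"wy":0,"wz":0}
    - {"claw":0.0878,"x":0,"y":0,"z":0,"wx":0,"wy":0,"wz":0}
    - {"claw":0.0878,"x":0,"y":0,"z":0,"wx":0,"wy":0,"wz":0}

```text
clock: 22.9
ee_pos: [352.5, 323.0, 233.7]
tcp_rot: [-3.142, 0.0, 1.569]
force: [0.3, -0.4, 0.3]
gripper_width: 87.7
grip_force: 0.0
```

Run:
```python
from h import *
s=bot.read_state();print(s['clock'],s['ee_pos'],s['tcp_rot'])
im=capture('wrist')[:,:,::-1].copy();sd=capture('side')[:,:,::-1]
cv2.imwrite('pics/w6.png',im);cv2.imwrite('pics/sd6.png',sd)
g=np.clip((im/255.)**0.45*255,0,255).astype(np.uint8)
a=cv2.resize(g[80:240,140:300],(600,600),interpolation=2);b=cv2.resize(sd[205:285,295:375],(160,160),interpolation=2)
a[:160,440:]=b;cv2.imwrite('pics/w6c.png',a)
print(spotter.pinpoint('dark_dish','wrist'),spotter.pinpoint('dark_box','wrist'))
```

```text
22.9 [352.497 322.951 233.716] [-3.142  0.     1.569]
[{'uv': [223.6, 200.6], 'p': 0.75}] []
```

View pics/w6c.png

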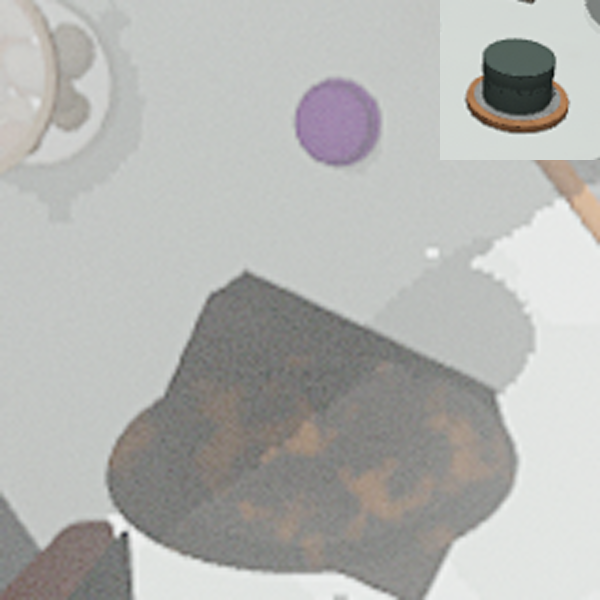

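Run:
```python
from h import *
from scipy.optimize import least_squares
f=lambda p:(140+p[0]/3.75,80+p[1]/3.75)
D=[(165,398),(130,430),(108,475),(130,515),(180,545),(250,568),(330,572),(500,405),(515,440),(515,470),(495,505),(450,540)]
P=np.array([onz('wrist',f(p),82)[:2] for p in D]);print(P)
def res(q,e):
    c,s=np.cos(q[2]),np.sin(q[2]);d=P-q[:2];l=d@[c,s];w=d@[-s,c]
    r=(abs(l/59)**e+abs(w/32.5)**e)**(1/e);return (r-1)*32
for e in(2,2.5,3):
    for y0 in(-.4,-.1):
        r=least_squares(res,[321,300,y0],args=(e,));print(e,r.x,np.degrees(r.x[2]),r.cost,r.fun)
for p in [(247,270),(210,297),(165,398),(495,395),(450,540),(420,600)]: print('box66',onz('wrist',f(p),66)[:2],'0',onz('wrist',f(p),0)[:2])
```

```text
[[279.231 319.394]
 [268.895 310.212]
 [261.826 297.073]
 [267.306 285.159]
 [281.12  276.074]
 [300.995 269.015]
 [324.105 267.758]
 [372.593 317.273]
 [376.954 307.176]
 [377.108 298.403]
 [371.588 288.029]
 [358.798 277.501]]
2 [320.854 300.39    0.083] 4.746590691995607 4.27147151010057 [-1.11  -1.071  0.092 -0.54  -1.429 -0.406  0.286 -0.733 -1.301 -0.987
 -0.594  0.131]
2 [320.854 300.39    0.083] 4.746594206025065 4.271471510015495 [-1.11  -1.071  0.092 -0.54  -1.429 -0.406  0.286 -0.733 -1.301 -0.987
 -0.594  0.131]
2.5 [321.557 301.688   0.15 ] 8.567666897179667 21.361173878162756 [-2.445 -1.796  0.489 -1.124 -3.527 -1.494  1.414 -2.946 -1.815 -1.419
 -1.134  0.262]
2.5 [321.557 301.688   0.15 ] 8.567525385151708 21.36117389126448 [-2.446 -1.796  0.489 -1.124 -3.527 -1.494  1.414 -2.946 -1.815 -1.419
 -1.134  0.262]
3 [322.134 302.522   0.212] 12.148986713341172 36.11090365248041 [-2.799 -2.102  0.718 -0.894 -4.825 -2.74   1.879 -3.54  -2.279 -1.923
 -1.278  1.129]
3 [322.134 302.522   0.212] 12.14868987831881 36.110903705038915 [-2.799 -2.102  0.718 -0.894 -4.825 -2.74   1.879 -3.54  -2.278 -1.923
 -1.278  1.129]
box66 [300.987 353.16 ] 0 [290.784 345.955]
box66 [290.082 345.463] 0 [277.695 336.715]
box66 [275.521 315.835] 0 [260.217 301.152]
box66 [372.142 316.609] 0 [376.194 302.081]
box66 [359.149 271.803] 0 [360.598 248.3  ]
box66 [350.042 252.411] 0 [349.666 225.024]
```

Run:
```python
from h import *
f=lambda p:(120+p[0]/2.7,110+p[1]/2.7)
for p in [(118,266),(213,283),(246,252)]: print(onz('side',f(p),0)[:2])
for p in [(113,195),(210,215),(244,190)]: print('top',onz('side',f(p),66)[:2])
im=cv2.imread('pics/w6.png');sd=cv2.imread('pics/sd6.png');capture('scene')
sc=capture('scene')[:,:,::-1]
g=lambda i:np.clip((i/255.)**0.35*255,0,255).astype(np.uint8)
cv2.imwrite('pics/mix.png',np.hstack([cv2.resize(g(sd[155:225,145:225]),(400,350),interpolation=2),cv2.resize(g(sc[205:275,235:315]),(400,350),interpolation=2)]))
```

```text
[262.897 296.703]
[349.132 259.666]
[372.993 314.969]
top [265.904 300.642]
top [352.816 253.957]
top [376.978 301.744]
```

View pics/mix.png

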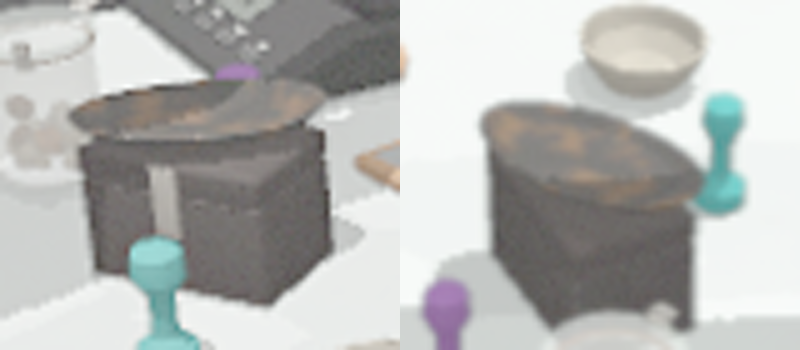

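Run:
```python
from h import *
plan([320.9,300.4,190],bot.read_state()['tcp_rot'][2]+np.radians(85))
```

```text
[-0.002 -0.003  0.004] wz -8.5
[-0.002 -0.003  0.004] wz -8.5
[-0.001 -0.004  0.004] wz -8.5
[-0.001 -0.004  0.004] wz -8.5
[-0.    -0.004  0.004] wz -8.5
[ 0.    -0.004  0.004] wz -8.5
[ 0.001 -0.004  0.004] wz -8.5
[ 0.002 -0.004  0.004] wz -8.5
[ 0.002 -0.003  0.004] wz -8.5
[ 0.003 -0.003  0.004] wz -8.5
```

Request:
arm_command:
  motion:
    - {"claw":0.0878,"x":-0.002,"y":-0.003,"z":0.004,"wx":0,"wy":0,"wz":-8.5}
    - {"claw":0.0878,"x":-0.002,"y":-0.003,"z":0.004,"wx":0,"wy":0,"wz":-8.5}
    - {"claw":0.0878,"x":-0.001,"y":-0.004,"z":0.004,"wx":0,"wy":0,"wz":-8.5}
    - {"claw":0.0878,"x":-0.001,"y":-0.004,"z":0.004,"wx":0,"wy":0,"wz":-8.5}
    - {"claw":0.0878,"x":0,"y":-0.004,"z":0.004,"wx":0,"wy":0,"wz":-8.5}
    - {"claw":0.0878,"x":0,"y":-0.004,"z":0.004,"wx":0,"wy":0,"wz":-8.5}
    - {"claw":0.0878,"x":0.001,"y":-0.004,"z":0.004,"wx":0,"wy":0,"wz":-8.5}
    - {"claw":0.0878,"x":0.002,"y":-0.004,"z":0.004,"wx":0,"wy":0,"wz":-8.5}
    - {"claw":0.0878,"x":0.002,"y":-0.003,"z":0.004,"wx":0,"wy":0,"wz":-8.5}
    - {"claw":0.0878,"x":0.003,"y":-0.003,"z":0.004,"wx":0,"wy":0,"wz":-8.5}

```text
clock: 24.2
ee_pos: [319.3, 300.5, 193.6]
tcp_rot: [3.141, 0.0, 3.061]
force: [-1.0, -0.1, 0.2]
gripper_width: 87.8
grip_force: 0.0
```

Request:
arm_command:
  motion:
    - {"claw":0.0878,"x":0,"y":0,"z":0.01,"wx":0,"wy":0,"wz":-5}
    - {"claw":0.0878,"x":0,"y":0,"z":0.01,"wx":0,"wy":0,"wz":-4.8}
    - {"claw":0.0878,"x":0,"y":0,"z":0.015,"wx":0,"wy":0,"wz":0}
    - {"claw":0.0878,"x":0,"y":0,"z":0.015,"wx":0,"wy":0,"wz":0}
    - {"claw":0.0878,"x":0,"y":0,"z":0.015,"wx":0,"wy":0,"wz":0}
    - {"claw":0.0878,"x":0,"y":0,"z":0.01,"wx":0,"wy":0,"wz":0}
    - {"claw":0.0878,"x":0,"y":0,"z":0,"wx":0,"wy":0,"wz":0}
    - {"claw":0.0878,"x":0,"y":0,"z":0,"wx":0,"wy":0,"wz":0}
    - {"claw":0.0878,"x":0,"y":0,"z":0,"wx":0,"wy":0,"wz":0}
    - {"claw":0.0878,"x":0,"y":0,"z":0,"wx":0,"wy":0,"wz":0}

```text
clock: 25.2
ee_pos: [319.7, 300.8, 119.3]
tcp_rot: [3.141, 0.001, -3.057]
force: [0.8, -0.1, 0.1]
gripper_width: 88.0
grip_force: 0.0
```

Run:
```python
from h import *
s=bot.read_state();print(s['clock'],s['ee_pos'],s['tcp_rot'],s['joints'])
M=R.from_euler('xyz',s['tcp_rot']).as_matrix();print('delta tool',M.T@(np.array([320.9,300.4,73])-s['ee_pos']), 'yaw deg',np.degrees(s['tcp_rot'][2]))
im=capture('wrist')[:,:,::-1].copy();cv2.imwrite('pics/w7.png',im)
g=np.clip((im/255.)**0.45*255,0,255).astype(np.uint8);k=get_calibration('wrist')
t=np.linspace(0,6.28,60);c,sn=np.cos(.083),np.sin(.083);P=np.c_[320.9+59*np.cos(t)*c-32.5*np.sin(t)*sn,300.4+59*np.cos(t)*sn+32.5*np.sin(t)*c,0*t+83]
for u in proj('wrist',P,k): cv2.circle(g,tuple(int(v) for v in u),0,(0,0,255),1)
cv2.imwrite('pics/w7c.png',cv2.resize(g[120:384,60:460],None,fx=1.9,fy=1.9))
```

```text
25.2 [319.696 300.843 119.348] [ 3.141  0.001 -3.057] [ 0.728  0.324  2.103 -0.     0.713 -0.927]
delta tool [-1.117 -0.576 46.348] yaw deg -175.175183526969
```

View pics/w7c.png

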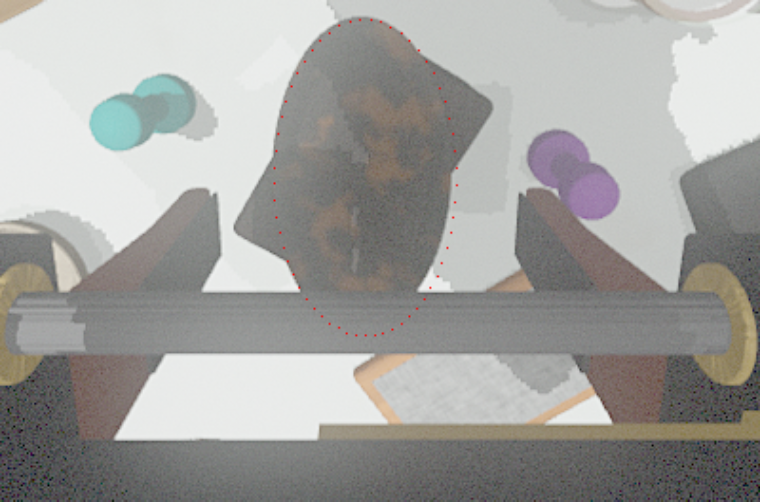

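Request:
arm_command:
  motion:
    - {"claw":0.0878,"x":-0.001,"y":-0.0005,"z":0.012,"wx":0,"wy":0,"wz":0}
    - {"claw":0.0878,"x":0,"y":0,"z":0.014,"wx":0,"wy":0,"wz":0}
    - {"claw":0.0878,"x":0,"y":0,"z":0.012,"wx":0,"wy":0,"wz":0}
    - {"claw":0.0878,"x":0,"y":0,"z":0.006,"wx":0,"wy":0,"wz":0}
    - {"claw":0.0878,"x":0,"y":0,"z":0.002,"wx":0,"wy":0,"wz":0}
    - {"claw":0.0878,"x":0,"y":0,"z":0,"wx":0,"wy":0,"wz":0}
    - {"claw":0.08,"x":0,"y":0,"z":0,"wx":0,"wy":0,"wz":0}
    - {"claw":0.076,"x":0,"y":0,"z":0,"wx":0,"wy":0,"wz":0}
    - {"claw":0.074,"x":0,"y":0,"z":0,"wx":0,"wy":0,"wz":0}
    - {"claw":0.072,"x":0,"y":0,"z":0,"wx":0,"wy":0,"wz":0}

```text
clock: 26.25
ee_pos: [320.5, 300.3, 73.0]
tcp_rot: [3.141, 0.0, -3.057]
force: [-0.2, -0.2, -0.6]
gripper_width: 72.1
grip_force: 0.0
```

Request:
arm_command:
  motion:
    - {"claw":0.07,"x":0,"y":0,"z":0,"wx":0,"wy":0,"wz":0}
    - {"claw":0.068,"x":0,"y":0,"z":0,"wx":0,"wy":0,"wz":0}
    - {"claw":0.066,"x":0,"y":0,"z":0,"wx":0,"wy":0,"wz":0}
    - {"claw":0.064,"x":0,"y":0,"z":0,"wx":0,"wy":0,"wz":0}
    - {"claw":0.062,"x":0,"y":0,"z":0,"wx":0,"wy":0,"wz":0}
    - {"claw":0.06,"x":0,"y":0,"z":0,"wx":0,"wy":0,"wz":0}
    - {"claw":0.055,"x":0,"y":0,"z":0,"wx":0,"wy":0,"wz":0}
    - {"claw":0.05,"x":0,"y":0,"z":0,"wx":0,"wy":0,"wz":0}
    - {"claw":0.05,"x":0,"y":0,"z":0,"wx":0,"wy":0,"wz":0}
    - {"claw":0.05,"x":0,"y":0,"z":0,"wx":0,"wy":0,"wz":0}
  newtons: 20

```text
clock: 27.25
ee_pos: [320.3, 300.1, 72.8]
tcp_rot: [-3.142, -0.0, -3.057]
force: [-1.0, -2.1, 2.5]
gripper_width: 62.9
grip_force: 20.0
```

Run:
```python
from h import *
s=bot.read_state();plan([474,-20,s['ee_pos'][2]],np.radians(149.2),8)
```

```text
[-0.016 -0.042 -0.   ] wz 4.45
[-0.019 -0.04  -0.   ] wz 4.45
[-0.022 -0.038 -0.   ] wz 4.45
[-0.025 -0.037 -0.   ] wz 4.45
[-0.028 -0.035 -0.   ] wz 4.45
[-0.03  -0.032 -0.   ] wz 4.45
[-0.033 -0.03  -0.   ] wz 4.45
[-0.035 -0.027 -0.   ] wz 4.45
```

Request:
arm_command:
  motion:
    - {"claw":0.05,"x":0,"y":0,"z":-0.015,"wx":0,"wy":0,"wz":0}
    - {"claw":0.05,"x":0,"y":0,"z":-0.025,"wx":0,"wy":0,"wz":0}
    - {"claw":0.05,"x":-0.016,"y":-0.042,"z":0,"wx":0,"wy":0,"wz":4.45}
    - {"claw":0.05,"x":-0.019,"y":-0.04,"z":0,"wx":0,"wy":0,"wz":4.45}
    - {"claw":0.05,"x":-0.022,"y":-0.038,"z":0,"wx":0,"wy":0,"wz":4.45}
    - {"claw":0.05,"x":-0.025,"y":-0.037,"z":0,"wx":0,"wy":0,"wz":4.45}
    - {"claw":0.05,"x":-0.028,"y":-0.035,"z":0,"wx":0,"wy":0,"wz":4.45}
    - {"claw":0.05,"x":-0.03,"y":-0.032,"z":0,"wx":0,"wy":0,"wz":4.45}
    - {"claw":0.05,"x":-0.033,"y":-0.03,"z":0,"wx":0,"wy":0,"wz":4.45}
    - {"claw":0.05,"x":-0.035,"y":-0.027,"z":0,"wx":0,"wy":0,"wz":4.45}

```text
clock: 28.25
ee_pos: [475.7, -21.6, 112.7]
tcp_rot: [3.141, 0.0, 2.601]
force: [1.2, 0.9, -1.2]
gripper_width: 63.1
grip_force: 20.0
```

Request:
arm_command:
  motion:
    - {"claw":0.05,"x":0,"y":0,"z":0,"wx":0,"wy":0,"wz":0}
    - {"claw":0.05,"x":0,"y":0,"z":0.01,"wx":0,"wy":0,"wz":0}
    - {"claw":0.05,"x":0,"y":0,"z":0.02,"wx":0,"wy":0,"wz":0}
    - {"claw":0.05,"x":0,"y":0,"z":0.02,"wx":0,"wy":0,"wz":0}
    - {"claw":0.05,"x":0,"y":0,"z":0.02,"wx":0,"wy":0,"wz":0}
    - {"claw":0.05,"x":0,"y":0,"z":0.01,"wx":0,"wy":0,"wz":0}
    - {"claw":0.05,"x":0,"y":0,"z":0.006,"wx":0,"wy":0,"wz":0}
    - {"claw":0.05,"x":0,"y":0,"z":0,"wx":0,"wy":0,"wz":0}
    - {"claw":0.05,"x":0,"y":0,"z":0,"wx":0,"wy":0,"wz":0}
    - {"claw":0.05,"x":0,"y":0,"z":0,"wx":0,"wy":0,"wz":0}

```text
clock: 29.25
ee_pos: [475.5, -19.7, 27.4]
tcp_rot: [3.141, 0.001, 2.605]
force: [-0.6, -0.3, -2.7]
gripper_width: 63.1
grip_force: 20.0
```

Run:
```python
from h import *
s=bot.read_state();print(s['clock'],s['ee_pos'],np.degrees(s['tcp_rot']),s['joints'])
M=R.from_euler('xyz',s['tcp_rot']).as_matrix();print('delta tool',M.T@(np.array([474,-20,18])-s['ee_pos']))
sd=capture('side')[:,:,::-1];sc=capture('scene')[:,:,::-1]
cv2.imwrite('pics/s8.png',np.hstack([cv2.resize(sd[240:330,200:320],(480,360),interpolation=2),cv2.resize(sc[165:210,270:330],(320,240),interpolation=2).repeat(1,0)[:240] if 0 else cv2.resize(sc[160:220,270:323],(318,360),interpolation=2)]))
```

```text
29.25 [475.46  -19.709  27.435] [179.962   0.072 149.236] [-0.066  0.548  2.056  0.     0.537 -1.1  ]
delta tool [ 1.117 -1.003  9.433]
```

View pics/s8.png

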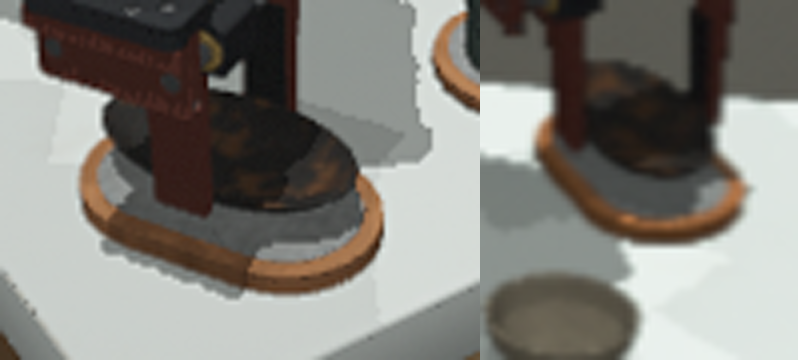

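Request:
arm_command:
  motion:
    - {"claw":0.05,"x":0.001,"y":-0.001,"z":0.003,"wx":0,"wy":0,"wz":0}
    - {"claw":0.05,"x":0,"y":0,"z":0.002,"wx":0,"wy":0,"wz":0}
    - {"claw":0.05,"x":0,"y":0,"z":0.002,"wx":0,"wy":0,"wz":0}
    - {"claw":0.05,"x":0,"y":0,"z":0.001,"wx":0,"wy":0,"wz":0}
    - {"claw":0.05,"x":0,"y":0,"z":0.0007,"wx":0,"wy":0,"wz":0}
    - {"claw":0.05,"x":0,"y":0,"z":0.0006,"wx":0,"wy":0,"wz":0}
    - {"claw":0.05,"x":0,"y":0,"z":0,"wx":0,"wy":0,"wz":0}
    - {"claw":0.05,"x":0,"y":0,"z":0,"wx":0,"wy":0,"wz":0}
    - {"claw":0.05,"x":0,"y":0,"z":0,"wx":0,"wy":0,"wz":0}
    - {"claw":0.05,"x":0,"y":0,"z":0,"wx":0,"wy":0,"wz":0}

```text
clock: 30.35
ee_pos: [473.6, -20.1, 17.5]
tcp_rot: [3.142, 0.0, 2.604]
force: [0.7, -0.8, -1.3]
gripper_width: 63.0
grip_force: 20.0
```

Request:
arm_command:
  motion:
    - {"claw":0.05,"x":0,"y":0,"z":0.0007,"wx":0,"wy":0,"wz":0}
    - {"claw":0.05,"x":0,"y":0,"z":0.0007,"wx":0,"wy":0,"wz":0}
    - {"claw":0.05,"x":0,"y":0,"z":0,"wx":0,"wy":0,"wz":0}
    - {"claw":0.05,"x":0,"y":0,"z":0,"wx":0,"wy":0,"wz":0}
    - {"claw":0.05,"x":0,"y":0,"z":0,"wx":0,"wy":0,"wz":0}
    - {"claw":0.05,"x":0,"y":0,"z":0,"wx":0,"wy":0,"wz":0}
    - {"claw":0.05,"x":0,"y":0,"z":0,"wx":0,"wy":0,"wz":0}
    - {"claw":0.05,"x":0,"y":0,"z":0,"wx":0,"wy":0,"wz":0}
    - {"claw":0.05,"x":0,"y":0,"z":0,"wx":0,"wy":0,"wz":0}
    - {"claw":0.05,"x":0,"y":0,"z":0,"wx":0,"wy":0,"wz":0}

```text
clock: 31.35
ee_pos: [473.6, -20.1, 16.7]
tcp_rot: [3.141, 0.0, 2.605]
force: [-1.4, -0.2, 8.2]
gripper_width: 63.0
grip_force: 20.0
```

Request:
arm_command:
  motion:
    - {"claw":0.068,"x":0,"y":0,"z":0,"wx":0,"wy":0,"wz":0}
    - {"claw":0.078,"x":0,"y":0,"z":0,"wx":0,"wy":0,"wz":0}
    - {"claw":0.0878,"x":0,"y":0,"z":0,"wx":0,"wy":0,"wz":0}
    - {"claw":0.0878,"x":0,"y":0,"z":-0.01,"wx":0,"wy":0,"wz":0}
    - {"claw":0.0878,"x":0,"y":0,"z":-0.03,"wx":0,"wy":0,"wz":0}
    - {"claw":0.0878,"x":0,"y":0,"z":-0.04,"wx":0,"wy":0,"wz":0}
    - {"claw":0.0878,"x":0,"y":0,"z":-0.04,"wx":0,"wy":0,"wz":0}
    - {"claw":0.0878,"x":0,"y":0,"z":-0.04,"wx":0,"wy":0,"wz":0}
    - {"claw":0.0878,"x":0,"y":0,"z":-0.04,"wx":0,"wy":0,"wz":0}
    - {"claw":0.0878,"x":0,"y":0,"z":0,"wx":0,"wy":0,"wz":0}

```text
clock: 32.35
ee_pos: [476.6, -20.3, 221.7]
tcp_rot: [3.137, 0.009, 2.604]
force: [-0.0, -0.9, -0.0]
gripper_width: 87.6
grip_force: 0.0
```

Run:
```python
from h import *
plan([285,320,220],np.radians(155))
im=capture('side')[:,:,::-1];cv2.imwrite('pics/sd9.png',im)
for n in ('dark_dish','stand_oval'): print(n,[(d['extent'],d['p']) for d in spotter.recognise(n,'side')[:2]])
```

```text
[0.034 0.019 0.   ] wz -0.58
[0.034 0.02  0.   ] wz -0.58
[0.034 0.02  0.   ] wz -0.58
[0.033 0.021 0.   ] wz -0.58
[0.033 0.021 0.   ] wz -0.58
[0.033 0.021 0.   ] wz -0.58
[0.033 0.021 0.   ] wz -0.58
[0.032 0.022 0.   ] wz -0.58
[0.032 0.022 0.   ] wz -0.58
[0.032 0.022 0.   ] wz -0.58
dark_dish [([223.9, 266.8, 291.4, 298.6], 0.82)]
stand_oval [([221.4, 279.5, 296.5, 312.6], 0.78)]
```

Request:
arm_command:
  motion:
    - {"claw":0.0878,"x":0.034,"y":0.019,"z":0,"wx":0,"wy":0,"wz":-0.58}
    - {"claw":0.0878,"x":0.034,"y":0.02,"z":0,"wx":0,"wy":0,"wz":-0.58}
    - {"claw":0.0878,"x":0.034,"y":0.02,"z":0,"wx":0,"wy":0,"wz":-0.58}
    - {"claw":0.0878,"x":0.033,"y":0.021,"z":0,"wx":0,"wy":0,"wz":-0.58}
    - {"claw":0.0878,"x":0.033,"y":0.021,"z":0,"wx":0,"wy":0,"wz":-0.58}
    - {"claw":0.0878,"x":0.033,"y":0.021,"z":0,"wx":0,"wy":0,"wz":-0.58}
    - {"claw":0.0878,"x":0.033,"y":0.021,"z":0,"wx":0,"wy":0,"wz":-0.58}
    - {"claw":0.0878,"x":0.032,"y":0.022,"z":0,"wx":0,"wy":0,"wz":-0.58}
    - {"claw":0.0878,"x":0.032,"y":0.022,"z":0,"wx":0,"wy":0,"wz":-0.58}
    - {"claw":0.0878,"x":0.032,"y":0.022,"z":0,"wx":0,"wy":0,"wz":-0.58}

```text
clock: 33.5
ee_pos: [279.3, 320.4, 214.4]
tcp_rot: [-3.138, -0.001, 2.706]
force: [0.5, -0.8, 0.2]
gripper_width: 87.5
grip_force: 0.0
```

Run:
```python
from h import *
bot.read_state();capture('side');capture('side')
s=bot.read_state();k=get_calibration('wrist');print(s['clock'],s['ee_pos'],np.degrees(s['tcp_rot']))
im=capture('wrist')[:,:,::-1].copy();cv2.imwrite('pics/w9.png',im)
print(spotter.pinpoint('dark_box','wrist'),spotter.recognise('dark_box','wrist'))
g=np.clip((im/255.)**0.4*255,0,255).astype(np.uint8)
cv2.imwrite('pics/w9c.png',cv2.resize(g[60:300,120:420],None,fx=2.5,fy=2.5,interpolation=2))
```

```text
33.6 [278.759 322.164 214.48 ] [-179.859   -0.088  155.292]
[] [{'extent': [222.2, 170.8, 282.1, 267.4], 'p': 0.61}]
```

View pics/w9c.png

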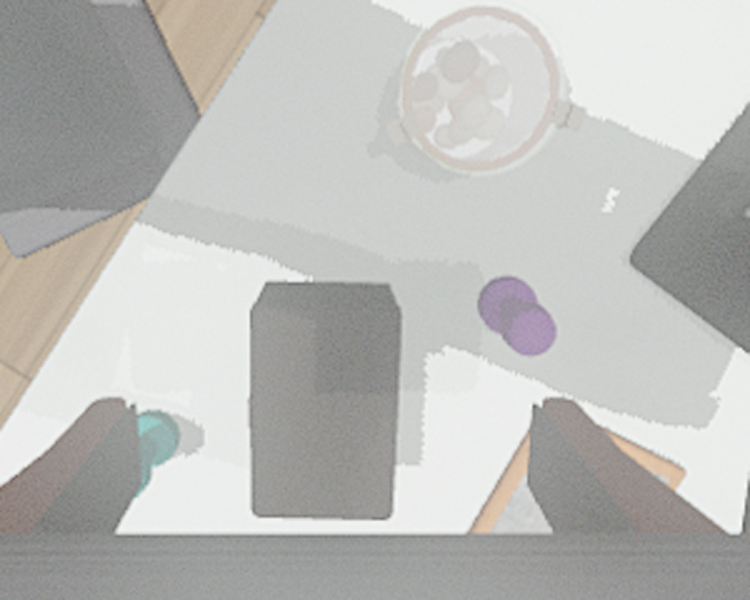

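Run:
```python
from h import *
f=lambda p:(120+p[0]/2.5,60+p[1]/2.5)
C=[onz('wrist',f(p),66) for p in [(250,309),(400,309),(392,517),(252,517)]]
for c in C: print(c)
b=[onz('wrist',f(p),0) for p in [(268,283),(388,283)]];print(b)
C=np.array(C);m=C.mean(0);print('c',m,'sides',[np.linalg.norm(C[i]-C[i-1]) for i in range(4)])
d=(C[0]+C[1]-C[2]-C[3]);print('ang',np.degrees(np.arctan2(d[1],d[0])));e=C[1]-C[0];print(np.degrees(np.arctan2(e[1],e[0])))
s=bot.read_state();M=R.from_euler('xyz',s['tcp_rot']).as_matrix();print(M.T@(np.array([m[0],m[1],30])-s['ee_pos']),s['ee_pos'])
```

```text
[266.033 287.22   66.   ]
[292.153 343.409  66.   ]
[376.73  302.291  66.   ]
[350.667 246.076  66.   ]
[array([267.54 , 288.476,   0.   ]), array([292.673, 342.525,   0.   ])]
c [321.396 294.749  66.   ] sides [np.float64(94.1047053632473), np.float64(61.96397558789579), np.float64(94.0422138644444), np.float64(61.96300354177002)]
ang 154.0735468960385
65.06810162295702
[-47.456  -4.247 184.726] [280.514 319.065 214.746]
```

Request:
arm_command:
  motion:
    - {"claw":0.0878,"x":-0.016,"y":-0.0014,"z":0.005,"wx":0,"wy":0,"wz":0.2}
    - {"claw":0.0878,"x":-0.016,"y":-0.0014,"z":0.015,"wx":0,"wy":0,"wz":0.2}
    - {"claw":0.0878,"x":-0.0155,"y":-0.0014,"z":0.02,"wx":0,"wy":0,"wz":0.2}
    - {"claw":0.0878,"x":0,"y":0,"z":0.025,"wx":0,"wy":0,"wz":0}
    - {"claw":0.0878,"x":0,"y":0,"z":0.01,"wx":0,"wy":0,"wz":0}
    - {"claw":0.0878,"x":0,"y":0,"z":0.025,"wx":0,"wy":0,"wz":0}
    - {"claw":0.0878,"x":0,"y":0,"z":0.025,"wx":0,"wy":0,"wz":0}
    - {"claw":0.0878,"x":0,"y":0,"z":0.025,"wx":0,"wy":0,"wz":0}
    - {"claw":0.0878,"x":0,"y":0,"z":0.025,"wx":0,"wy":0,"wz":0}
    - {"claw":0.0878,"x":0,"y":0,"z":0.005,"wx":0,"wy":0,"wz":0}

```text
clock: 34.75
ee_pos: [321.4, 294.3, 34.2]
tcp_rot: [-3.137, -0.002, 2.694]
force: [-0.6, 0.3, -0.5]
gripper_width: 87.7
grip_force: 0.0
```

Request:
arm_command:
  motion:
    - {"claw":0.08,"x":0,"y":0,"z":0,"wx":0,"wy":0,"wz":0}
    - {"claw":0.075,"x":0,"y":0,"z":0,"wx":0,"wy":0,"wz":0}
    - {"claw":0.07,"x":0,"y":0,"z":0,"wx":0,"wy":0,"wz":0}
    - {"claw":0.066,"x":0,"y":0,"z":0,"wx":0,"wy":0,"wz":0}
    - {"claw":0.063,"x":0,"y":0,"z":0,"wx":0,"wy":0,"wz":0}
    - {"claw":0.06,"x":0,"y":0,"z":0,"wx":0,"wy":0,"wz":0}
    - {"claw":0.055,"x":0,"y":0,"z":0,"wx":0,"wy":0,"wz":0}
    - {"claw":0.05,"x":0,"y":0,"z":0,"wx":0,"wy":0,"wz":0}
    - {"claw":0.045,"x":0,"y":0,"z":0,"wx":0,"wy":0,"wz":0}
    - {"claw":0.045,"x":0,"y":0,"z":0,"wx":0,"wy":0,"wz":0}
  newtons: 35

```text
clock: 35.75
ee_pos: [322.8, 296.5, 36.8]
tcp_rot: [3.14, 0.001, 2.695]
force: [-0.6, -0.3, 7.7]
gripper_width: 64.2
grip_force: 35.0
```

Run:
```python
from h import *
s=bot.read_state();print(s['ee_pos'],np.degrees(s['tcp_rot'][2]));plan([447.2,375.2,s['ee_pos'][2]],np.radians(128.7),6)
```

```text
[322.834 296.452  36.805] 154.42149200916066
[-0.013  0.021  0.   ] wz 4.29
[-0.011  0.022  0.   ] wz 4.29
[-0.01   0.022  0.   ] wz 4.29
[-0.008  0.023  0.   ] wz 4.29
[-0.006  0.024  0.   ] wz 4.29
[-0.004  0.024  0.   ] wz 4.29
```

Request:
arm_command:
  motion:
    - {"claw":0.045,"x":0,"y":0,"z":-0.01,"wx":0,"wy":0,"wz":0}
    - {"claw":0.045,"x":0,"y":0,"z":-0.02,"wx":0,"wy":0,"wz":0}
    - {"claw":0.045,"x":0,"y":0,"z":-0.025,"wx":0,"wy":0,"wz":0}
    - {"claw":0.045,"x":0,"y":0,"z":-0.025,"wx":0,"wy":0,"wz":0}
    - {"claw":0.045,"x":-0.013,"y":0.021,"z":0,"wx":0,"wy":0,"wz":4.29}
    - {"claw":0.045,"x":-0.011,"y":0.022,"z":0,"wx":0,"wy":0,"wz":4.29}
    - {"claw":0.045,"x":-0.01,"y":0.022,"z":0,"wx":0,"wy":0,"wz":4.29}
    - {"claw":0.045,"x":-0.008,"y":0.023,"z":0,"wx":0,"wy":0,"wz":4.29}
    - {"claw":0.045,"x":-0.006,"y":0.024,"z":0,"wx":0,"wy":0,"wz":4.29}
    - {"claw":0.045,"x":-0.004,"y":0.024,"z":0,"wx":0,"wy":0,"wz":4.29}

```text
clock: 36.75
ee_pos: [446.4, 375.9, 116.6]
tcp_rot: [-3.141, 0.0, 2.243]
force: [0.0, 1.1, -1.4]
gripper_width: 64.0
grip_force: 35.0
```

Request:
arm_command:
  motion:
    - {"claw":0.045,"x":0,"y":0,"z":0,"wx":0,"wy":0,"wz":0}
    - {"claw":0.045,"x":0,"y":0,"z":0.01,"wx":0,"wy":0,"wz":0}
    - {"claw":0.045,"x":0,"y":0,"z":0.015,"wx":0,"wy":0,"wz":0}
    - {"claw":0.045,"x":0,"y":0,"z":0.015,"wx":0,"wy":0,"wz":0}
    - {"claw":0.045,"x":0,"y":0,"z":0.01,"wx":0,"wy":0,"wz":0}
    - {"claw":0.045,"x":0,"y":0,"z":0.008,"wx":0,"wy":0,"wz":0}
    - {"claw":0.045,"x":0,"y":0,"z":0,"wx":0,"wy":0,"wz":0}
    - {"claw":0.045,"x":0,"y":0,"z":0,"wx":0,"wy":0,"wz":0}
    - {"claw":0.045,"x":0,"y":0,"z":0,"wx":0,"wy":0,"wz":0}
    - {"claw":0.045,"x":0,"y":0,"z":0,"wx":0,"wy":0,"wz":0}

```text
clock: 37.75
ee_pos: [446.2, 375.9, 58.6]
tcp_rot: [3.14, 0.0, 2.246]
force: [-0.5, 0.5, -0.9]
gripper_width: 63.6
grip_force: 35.0
```

Run:
```python
from h import *
s=bot.read_state();print(s['ee_pos'],np.degrees(s['tcp_rot']))
M=R.from_euler('xyz',s['tcp_rot']).as_matrix();print('delta tool',M.T@(np.array([447.2,375.2,47])-s['ee_pos']))
```

```text
[446.239 375.887  58.646] [179.935   0.    128.69 ]
delta tool [-1.137  0.307 11.646]
```

Request:
arm_command:
  motion:
    - {"claw":0.045,"x":-0.001,"y":0,"z":0.003,"wx":0,"wy":0,"wz":0}
    - {"claw":0.045,"x":0,"y":0,"z":0.003,"wx":0,"wy":0,"wz":0}
    - {"claw":0.045,"x":0,"y":0,"z":0.002,"wx":0,"wy":0,"wz":0}
    - {"claw":0.045,"x":0,"y":0,"z":0.001,"wx":0,"wy":0,"wz":0}
    - {"claw":0.045,"x":0,"y":0,"z":0.001,"wx":0,"wy":0,"wz":0}
    - {"claw":0.045,"x":0,"y":0,"z":0,"wx":0,"wy":0,"wz":0}
    - {"claw":0.045,"x":0,"y":0,"z":0,"wx":0,"wy":0,"wz":0}
    - {"claw":0.045,"x":0,"y":0,"z":0,"wx":0,"wy":0,"wz":0}
    - {"claw":0.045,"x":0,"y":0,"z":0,"wx":0,"wy":0,"wz":0}
    - {"claw":0.045,"x":0,"y":0,"z":0,"wx":0,"wy":0,"wz":0}

```text
clock: 38.75
ee_pos: [446.5, 374.9, 48.1]
tcp_rot: [3.141, -0.0, 2.246]
force: [1.2, -0.2, -1.8]
gripper_width: 63.9
grip_force: 35.0
```

Request:
arm_command:
  motion:
    - {"claw":0.045,"x":0,"y":0,"z":0.0005,"wx":0,"wy":0,"wz":0}
    - {"claw":0.045,"x":0,"y":0,"z":0.0005,"wx":0,"wy":0,"wz":0}
    - {"claw":0.045,"x":0,"y":0,"z":0.0005,"wx":0,"wy":0,"wz":0}
    - {"claw":0.045,"x":0,"y":0,"z":0,"wx":0,"wy":0,"wz":0}
    - {"claw":0.045,"x":0,"y":0,"z":0,"wx":0,"wy":0,"wz":0}
    - {"claw":0.045,"x":0,"y":0,"z":0,"wx":0,"wy":0,"wz":0}
    - {"claw":0.045,"x":0,"y":0,"z":0,"wx":0,"wy":0,"wz":0}
    - {"claw":0.045,"x":0,"y":0,"z":0,"wx":0,"wy":0,"wz":0}
    - {"claw":0.045,"x":0,"y":0,"z":0,"wx":0,"wy":0,"wz":0}
    - {"claw":0.045,"x":0,"y":0,"z":0,"wx":0,"wy":0,"wz":0}

```text
clock: 39.75
ee_pos: [446.5, 374.8, 46.9]
tcp_rot: [3.142, -0.0, 2.246]
force: [-1.7, -0.1, 6.6]
gripper_width: 63.8
grip_force: 35.0
```

Contact. Release and rise, then move back for a look.

Request:
arm_command:
  motion:
    - {"claw":0.07,"x":0,"y":0,"z":0,"wx":0,"wy":0,"wz":0}
    - {"claw":0.08,"x":0,"y":0,"z":0,"wx":0,"wy":0,"wz":0}
    - {"claw":0.0878,"x":0,"y":0,"z":0,"wx":0,"wy":0,"wz":0}
    - {"claw":0.0878,"x":0,"y":0,"z":-0.01,"wx":0,"wy":0,"wz":0}
    - {"claw":0.0878,"x":0,"y":0,"z":-0.03,"wx":0,"wy":0,"wz":0}
    - {"claw":0.0878,"x":0,"y":0,"z":-0.04,"wx":0,"wy":0,"wz":0}
    - {"claw":0.0878,"x":0,"y":0,"z":-0.04,"wx":0,"wy":0,"wz":0}
    - {"claw":0.0878,"x":0,"y":0,"z":-0.04,"wx":0,"wy":0,"wz":0}
    - {"claw":0.0878,"x":0,"y":0,"z":-0.04,"wx":0,"wy":0,"wz":0}
    - {"claw":0.0878,"x":0,"y":0,"z":0,"wx":0,"wy":0,"wz":0}

```text
clock: 40.75
ee_pos: [449.1, 376.9, 253.3]
tcp_rot: [3.131, -0.0, 2.246]
force: [-0.0, 0.4, 0.2]
gripper_width: 88.0
grip_force: 0.0
```

Run:
```python
from h import *
sd=capture('side')[:,:,::-1].copy();sc=capture('scene')[:,:,::-1].copy()
cv2.imwrite('pics/f.png',np.vstack([cv2.resize(sd[130:320,190:380],(400,400),interpolation=2),]) if 0 else np.hstack([cv2.resize(sd[130:320,190:380],(400,400),interpolation=2),cv2.resize(sc[160:290,185:315],(400,400),interpolation=2)]))
```

```text
(no output)
```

View pics/f.png

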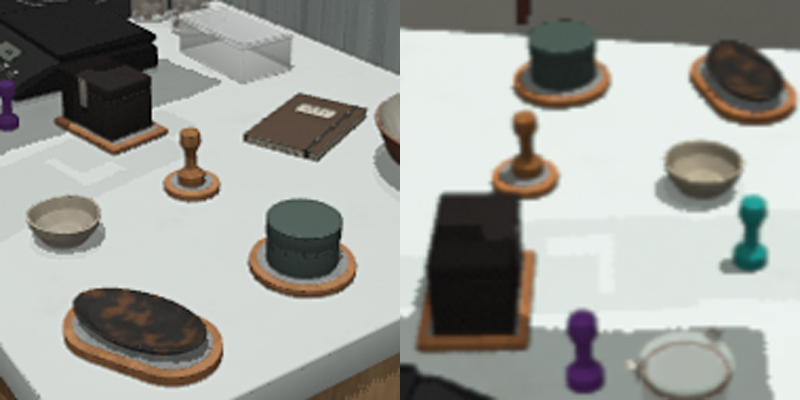

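```bash
python3 -c "
from rig import order;print(order.close_job())"
```

```text
the job is handed in; nothing more can be done
None
```

The job is handed in: in the final pictures the stamp, tin, dish and box stand upright and roughly centred on their own stands, and the clay bowl was left untouched, at about 41 s of the 101 s allowed. No verdict came back.

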